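Get the model bench ready for spraying

TASK

Get the bench ready for spraying: roll every tank barrel along the mat, without lifting it, until its bare strip faces straight up. Mix the paint by pressing each jar down on the mixer's sprung pad, fully down for three seconds, the tall jar before the squat one, and stand the jars upright in the steel tray. Slide the large screen up out of the rack, leaving the small boards in it, and stand it upright, fully home and centred, in the slot of the steel foot; leave everything else alone and everything released and at rest.

Things in the scene. Friction and masses are not known exactly. Their poses are not given: they have to be found in the camera images.
- barrel_a: Primed grey cylinder, diameter 44 mm, 100 mm long, 0.15 kg, lying on the mat, axis about along world x, 2 or 3 side by side. Origin on the axis at mid length; own x along the axis, own +z out through its one bare-metal strip (13 mm wide, full length; a bar on each end face points the same way). Starts with the strip 1.2 to 1.6 rad from up; a roll of 1 rad moves it 22 mm; it coasts a little.
- barrel_b: Primed grey cylinder, diameter 44 mm, 100 mm long, 0.15 kg, lying on the mat, axis about along world x, 2 or 3 side by side. Origin on the axis at mid length; own x along the axis, own +z out through its one bare-metal strip (13 mm wide, full length; a bar on each end face points the same way). Starts with the strip 1.2 to 1.6 rad from up; a roll of 1 rad moves it 22 mm; it coasts a little.
- barrel_c: Primed grey cylinder, diameter 44 mm, 100 mm long, 0.15 kg, lying on the mat, axis about along world x, 2 or 3 side by side. Origin on the axis at mid length; own x along the axis, own +z out through its one bare-metal strip (13 mm wide, full length; a bar on each end face points the same way). Starts with the strip 1.2 to 1.6 rad from up; a roll of 1 rad moves it 22 mm; it coasts a little.
- jar_tall: Tall glass paint jar with white cap, 48 mm in diameter, 95 mm tall overall (the top 18 mm is the cap, 46 mm in diameter), 0.16 kg, standing. Origin at the centre of its underside, z up.
- jar_squat: Squat glass paint jar with white cap, 52 mm in diameter, 60 mm tall overall (the top 18 mm is the cap, 50 mm in diameter), 0.16 kg, standing. Origin at the centre of its underside, z up.
- mixer: Grey mixer, fixed, 100 mm square and 52 mm high, with a black collar (84 mm in diameter, top 58 mm high) and the round sprung pad above its centre. Origin at the centre of its underside. The mixer and the rack swap sides from start to start.
- pad_top (a point): Centre of the top of the mixer's round rubber pad (70 mm in diameter, flat, 78 mm above the table when up). It moves down with the pad.
- pad (a joint): Sinking of the mixer's pad: 0 up, 0.012 m fully down (stop). Straight down, sprung: 2 N to start it, about 8 N at the bottom; it returns by itself.
- tray: Low steel tray, fixed, 100 mm (own x) by 150 mm (own y), walls 5 mm thick, rim 16 mm high, inner floor 5 mm above the table: room for both jars side by side along own y. Origin at the centre of its underside.
- rack: Plywood rack, fixed, 110 mm along own y, 50 mm high, with three upright slots along own y at own x = -45, 0 and 45 mm; each slot is 10 mm wide, open at its ends, 40 mm deep, its floor 10 mm above the table. Origin at the centre of its underside.
- screen: The large screen: flat grey sheet, 8 mm thick (own x), 100 mm wide (own y), 130 mm tall (own z), 0.15 kg, standing in one of the rack's slots (any of the three). Origin at the middle of its lower edge; upper edge at own z = 130 mm.
- board_1: Bystander: small board in one of the rack's slots, same 8 mm grey sheet as the screen but 80 mm wide and 85 mm tall. Origin at mid lower edge.
- board_2: Bystander: small board in one of the rack's slots, same 8 mm grey sheet as the screen but 80 mm wide and 85 mm tall. Origin at mid lower edge.
- foot: Dark steel foot for the screen, fixed, 54 mm deep (own x), 140 mm along own y, 40 mm high, with one upright slot along own y on its middle: 14 mm wide, open at its ends, 34 mm deep, its floor 6 mm above the table. Origin at the centre of its underside.
- tape: Bystander: ring of masking tape lying flat, 48 mm in diameter, 18 mm high. Origin at the centre of its underside.
- brush: Bystander: brush, 160 mm long, lying between the robot and the barrels, along world y. Origin about mid length.
- screwdriver: Bystander: screwdriver, 160 mm long, lying beyond the foot, along world y. Origin about mid length.
- glue: Bystander: small glue bottle, 40 mm in diameter, 80 mm tall, standing beyond the jars. Origin at the centre of its underside.
- cup: Bystander: white cup, 68 mm across, 85 mm tall, standing beyond the tray. Origin at the centre of its underside.
- putty_block: Bystander: cork sanding block, 50 by 80 mm, 25 mm high, lying beyond the tray. Origin at the centre of its underside.
Things that resemble listed ones, but are neither listed nor needed, are in the scene too. What is shaped like the barrel_c but red or turquoise is not meant.

How it is judged:
By the outcome, as a careful person would: the job done as asked, in the order asked, and still so for the second after the job is handed in, with the robot touching nothing.
Of barrel_a, barrel_b, barrel_c only 2 to 3 are there at a start; the rules pass over those that are not, and their reading is None.
At some moment in a run one of barrel_a, barrel_b, barrel_c may be knocked a few centimetres aside while the robot is not near it.
It also fails if it takes over 210 s, if anything falls off the work surface, if the arm or the gripper's body presses on something with over 40 N, if the wrist force passes 120 N, or if a joint passes its speed limit or range.

ROBOT

A 7-joint arm with a two-finger parallel gripper is mounted at the origin on the work surface. World frame = base frame: x ahead of the robot, y to its left, z up, the work surface at z = 0. Lengths are in m, angles in rad, forces in N, time in s.
With the tool pointing down it reaches from about 0.4 to 0.875 m from the base axis. Payload 19.3 kg.
Tool frame: the origin (TCP) lies between the finger pads; the fingertips stand 17 mm ahead of it and the grasp point (between the pads) lies 2 mm behind it; z points along the fingers, y is the line along which they close (so a half turn about z gives the same grasp; the last joint's range is limited). The gripper opens to 85 mm and grips with 20 to 120 N. Pads are 22 mm wide; open, the fingers measure 114 mm over their backs; the gripper's body (76 mm by 85 mm) begins 54 mm behind the grasp point. The pads swing forward as they close: fully open they stand 13 mm farther back than shut.
Start: joints at [-1.315, 0.521, -0.036, 1.599, 0.021, 1.021, -0.113], TCP at [0.2, 0.592, 0.248] pointing down, gripper open.
Joint ranges: [-2.91, 2.91], [-0.3, 2.13], [-1.5, 1.42], [0.17, 2.43], [-1.26, 4.41], [0.16, 1.93], [-2.52, 2.52]. Speed limits (rad/s): [1.89, 1.89, 2.39, 2.39, 3.01, 3.01, 3.01].

INTERFACE

Orientations are given as [roll, pitch, yaw] about the fixed x, y, z axes, in that order (R = Rz(yaw) Ry(pitch) Rx(roll)).
In Python, from workcell import bot gives the robot as it stands.
- The arm moves only by the shell command python3 -m inch 'ROWS' [FORCE]. ROWS is JSON, a list of rows, each a list of 7 numbers: the shift along the tool's x, y, z in units of 200 mm (1.0 is 200 mm), then the turn, a rotation vector about the tool's x, y, z in units of 90 degrees (1.0 is 90 degrees), then the opening, from 0 (shut) to 1 (fully open). In form: [[x, y, z, rx, ry, rz, grip], ...]. A call has 1 to 20 rows; each row is the pose to reach, as a shift and turn from the pose commanded when the call began, along the tool's axes at that moment; what a row does not reach only later rows make up. A row lasts 1/8 s, in which the tool goes at most 62.5 mm and 10.7 degrees, less where a joint would pass 70% of its speed; a pose out of reach is approached as far as the arm can. A call with a number of a shift or a turn outside -1 to 1 is refused whole. A call with a gripper value outside its range is refused whole. The fingers move at their own pace and stop on an object; FORCE is the grip in N (left out, the last holds). Time passes only in rows, so rows that repeat a pose let the fingers close. It gives the time, the measured TCP pose, the force, the opening and the grip force at its end, in the units of the state.
- bot.observe(): the state, without advancing time (a new reading comes with each control period).
- bot.grab_frame(name): name is "scene" or "top"; returns a dict with "img" (400x640x3 uint8, red, green, blue), "z_map" (400x640 float32, m along the optical axis (not along the pixel's ray), 0 where there is no reading), "vfov" (degrees; the focal length in pixels is half the picture's height over the tangent of half this angle, whatever the lens; pixels are square), "cx", "cy" (the principal point, pixels), "distortion" ([k1, k2, p1, p2, k3] as OpenCV has them; the pictures are not rectified), "rvec" (rotation vector, rad) and "tvec" (3), from world to camera coordinates, as OpenCV has them. Camera axes: x right, y down, z forward; pixel columns grow to the right and rows downward; lengths in m; the calibration is good to about 2 mm. A picture is of the moment at which its call begins.
- bot.job_done(): hands the job in; it is judged then, once.
The state is a dict: "clock": time; "qpos": joint angles; "qd": joint speeds; "joint_efforts": joint torques, N m; "position": TCP position; "tool_rot": TCP orientation; "force": force on the tool from outside, world axes, zero at the start; "moment": the same for the moment, N m; "grip_width": finger opening in m; "finger_force": force on a finger pad.
Only numpy, scipy, OpenCV 4.12 (cv2) and the standard library are available. Lean on these libraries where they do the work, as an engineer would, in place of code of your own. Each camera call takes 0.05 s, during which the arm holds its last target. There are 200 camera calls.

## Working session

There is one attempt and no reset: what is moved stays moved. The work goes in short steps, Python scripts to look and compute and a shell command to move; the robot and the scene stay as the last step left them, time stands still between calls to the robot, and variables do not carry over. Pictures are saved under pics/ and viewed, at most 14 in all, crops included, and the job is handed in when it is done.

```bash
mkdir -p pics; ls; cat > h.py <<'E'
import numpy as np, cv2
from workcell import bot
def K(f):
    F=200/np.tan(np.radians(f["vfov"])/2); return np.array([[F,0,f["cx"]],[0,F,f["cy"]],[0,0,1.]])
def RT(f): return cv2.Rodrigues(np.array(f["rvec"],float))[0], np.array(f["tvec"],float).reshape(3)
def cloud(f):
    v,u=np.mgrid[0:400,0:640]; uv=np.stack([u,v],-1).reshape(-1,1,2).astype(np.float64)
    n=cv2.undistortPoints(uv,K(f),np.array(f["distortion"],float)).reshape(400,640,2)
    z=f["z_map"]; P=np.dstack([n*z[...,None],z]); R,t=RT(f); W=(P-t)@R; W[z==0]=np.nan; return W
def ray(f,uv,h):
    n=cv2.undistortPoints(np.array(uv,float).reshape(-1,1,2),K(f),np.array(f["distortion"],float)).reshape(-1,2)
    R,t=RT(f); c=-R.T@t; d=np.c_[n,np.ones(len(n))]@R; return c+d*((h-c[2])/d[:,2:])
def proj(f,p):
    return cv2.projectPoints(np.array(p,float).reshape(-1,1,3),np.array(f["rvec"],float),np.array(f["tvec"],float),K(f),np.array(f["distortion"],float))[0].reshape(-1,2)
def save(n,im,s=1): cv2.imwrite(f"pics/{n}.png",cv2.resize(im[...,::-1],None,fx=s,fy=s,interpolation=cv2.INTER_CUBIC))
E
python3 - <<'E'
from h import *
import pickle
print(bot.observe())
for n in("scene","top"):
    f=bot.grab_frame(n); save(n+"0",f["img"],1.25); pickle.dump(f,open(n+"0.pkl","wb"))
    R,t=RT(f);print(n,-R.T@t,f["vfov"],f["distortion"],R)
E
```

```text
pics
{'clock': 0.0, 'qpos': array([-1.31520527,  0.52201594, -0.03637559,  1.60001901,  0.02119925,
        1.02112016, -0.11279786]), 'qd': array([ 1.21242216e-03, -2.20621636e-03,  2.00770752e-03,  1.17996827e-04,
        7.06263537e-05, -2.21513778e-04,  2.37466005e-03]), 'joint_efforts': array([ 8.36586732e-04, -9.27112126e+01,  1.98036902e+00, -3.69932449e+01,
        1.78753672e-02,  8.10277619e-03, -1.23257496e-05]), 'position': array([0.19993812, 0.5918037 , 0.24772005]), 'tool_rot': array([-3.14041658e+00,  6.09214356e-05,  2.81583539e+00]), 'force': array([-0.70007813,  1.0692631 , -0.03085761]), 'moment': array([ 0.02386349, -0.00515779, -0.03018852]), 'finger_force': 0.0, 'grip_width': 0.0858569596799094}
scene [ 0.79753804 -0.52305745  1.16203108] 46.419311403254504 [-0.13197793  0.          0.          0.          0.        ] [[ 0.82651984  0.56289696  0.00345973]
 [ 0.48873532 -0.71454933 -0.50055673]
 [-0.27928971  0.41541096 -0.86569682]]
top [3.42501577e-01 3.97417752e-04 1.42708028e+00] 50.33734810510466 [-0.01090775  0.          0.          0.          0.        ] [[-0.003556   -0.99991924 -0.01220079]
 [-0.9962487   0.00459735 -0.08641412]
 [ 0.08646324  0.01184774 -0.99618459]]
```

View pics/top0.png

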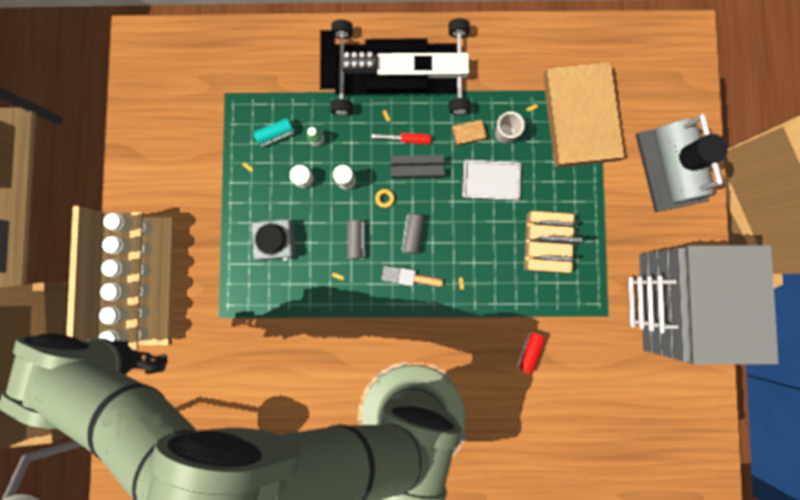

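View pics/scene0.png

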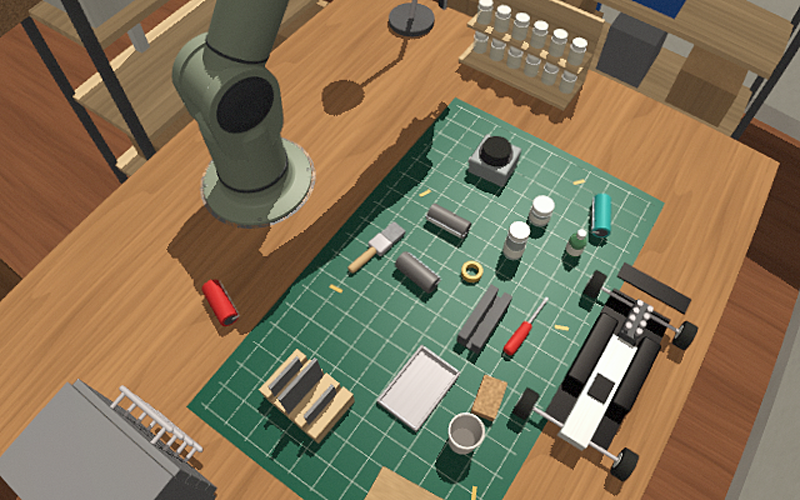

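Candidates (800-px view coordinates). Barrels: greys at top (356,240) and (413,233). The turquoise (273,132) and red (532,352) cylinders are decoys. Jars: white caps at top (301,176) and (343,176). The shelf jars at (113,220…) and the glue (315,135) are decoys. Screen: the longest sheet in the rack, around (552,238), with small boards either side. Next I'll measure and check with a close crop.

```bash
python3 - <<'E'
from h import *
import pickle
T=pickle.load(open("top0.pkl","rb"));S=pickle.load(open("scene0.pkl","rb"))
for nm,f in(("T",T),("S",S)):
    W=cloud(f); x,y,z=W[...,0],W[...,1],W[...,2]
    m=((z>.012)&(z<.3)&(x>.35)&(x<.82)&(y>-.42)&(y<.42)).astype(np.uint8)
    n,l,st,c=cv2.connectedComponentsWithStats(m,connectivity=4)
    for i in range(1,n):
        if st[i,4]<25: continue
        k=l==i; p=W[k]; h=np.percentile(p[:,2],97)
        top=p[p[:,2]>h-.008]; r=cv2.minAreaRect((top[:,:2]*1000).astype(np.float32))
        print(nm,i,st[i,:4],st[i,4],"h%.3f"%h,"c",np.round(np.array(r[0]),0),"sz",np.round(r[1],0),"a%.1f"%r[2], "col",f["img"][k].mean(0).astype(int))
    print("mat z",np.nanmedian(z[(x>.45)&(x<.5)&(np.abs(y)<.2)]))
W=cloud(S)
a=S["img"][150:250,300:410]; b=S["img"][265:370,195:300]
save("crop1",np.hstack([cv2.resize(a,(400,364),interpolation=cv2.INTER_CUBIC),cv2.resize(b,(364,364),interpolation=cv2.INTER_CUBIC)]))
a=T["img"][160:215,265:350]; b=T["img"][160:225,410:475]
save("crop2",np.hstack([cv2.resize(a,(464,300),interpolation=cv2.INTER_CUBIC),cv2.resize(b,(300,300),interpolation=cv2.INTER_CUBIC)]))
E
```

```text
T 1 [360  83  17   9] 112 h0.063 c [ 814. -130.] sz [33. 11.] a89.4 col [63 64 58]
T 2 [438  84  20  50] 739 h0.055 c [ 742. -396.] sz [155.  49.] a0.7 col [211 163 100]
T 3 [265  85  17   8] 107 h0.061 c [815. 186.] sz [ 8. 36.] a3.0 col [63 65 58]
T 5 [397  90  22  25] 319 h0.088 c [ 757. -256.] sz [62. 66.] a88.9 col [183 173 156]
T 6 [203  94  33  24] 418 h0.047 c [760. 371.] sz [33. 99.] a22.0 col [ 53 184 169]
T 7 [363  96  26  20] 368 h0.029 c [ 757. -157.] sz [51. 80.] a11.9 col [221 163  99]
T 8 [246 102  13  15] 148 h0.082 c [747. 258.] sz [16. 18.] a89.1 col [130 153 126]
T 9 [321 107  24   9] 174 h0.030 c [740. -12.] sz [78. 23.] a85.6 col [235  55  42]
T 10 [298 108  21   3] 36 h0.019 c [749.  71.] sz [68.  8.] a87.8 col [202 199 189]
T 12 [313 124  42   9] 329 h0.045 c [679. -15.] sz [ 21. 136.] a1.0 col [89 91 87]
T 14 [384 129  33  11] 66 h0.021 c [ 673. -243.] sz [111.  28.] a73.5 col [201 196 186]
T 16 [233 133  18  18] 240 h0.064 c [635. 293.] sz [46. 47.] a81.9 col [220 221 215]
T 17 [267 133  18  19] 242 h0.099 c [629. 175.] sz [42. 44.] a20.2 col [209 211 203]
T
[... 2005 characters left out ...]
 2915 h0.140 c [ 456. -362.] sz [100.  10.] a86.1 col [145 128 104]
S 24 [319 282  15  17] 45 h0.020 c [ 579. -187.] sz [55.  6.] a86.1 col [190 186 179]
S 27 [319 284  49  60] 216 h0.020 c [ 643. -217.] sz [151.  66.] a87.2 col [200 191 187]
S 31 [377 299  29  37] 635 h0.029 c [ 756. -157.] sz [50. 82.] a10.1 col [195 153 106]
S 32 [302 302  17  31] 86 h0.020 c [ 586. -270.] sz [38. 75.] a38.5 col [195 187 184]
S 33 [410 310  16  22] 131 h0.062 c [ 814. -133.] sz [12. 39.] a3.3 col [52 54 48]
S 35 [359 330  29  33] 511 h0.087 c [ 755. -256.] sz [65. 67.] a23.3 col [152 145 135]
S 36 [300 374  54  26] 638 h0.054 c [ 724. -401.] sz [122.  37.] a5.8 col [201 163 115]
mat z 0.001706672064885169
```

View pics/crop1.png

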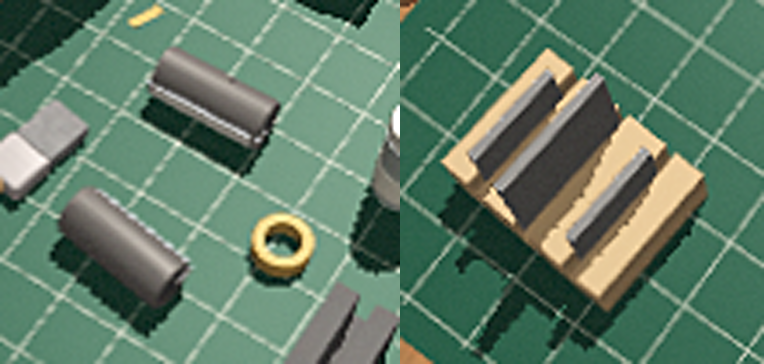

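View pics/crop2.png

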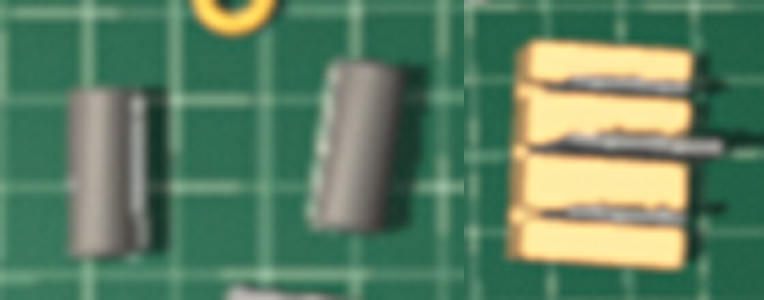

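Left crop: both barrels are grey primed. The barrel at crop (215,95) has its strip on the -y side, and the one at (125,245) has it on the +y side. So P must roll to +y and Q to -y. Right crop: the screen is the taller middle sheet at (555,150), with small boards on either side. The taller jar is the one at y≈0.175.

```bash
cat >> h.py <<'E'
from scipy.spatial.transform import Rotation as Ro
def need(p,yaw,base=None):
    """units of shift/turn from the present pose to p, tool down at yaw"""
    s=bot.observe(); R=Ro.from_euler('xyz',s["tool_rot"]); G=Ro.from_euler('xyz',[np.pi,0,yaw])
    print("t",round(s["clock"],2),"need",np.round(R.inv().apply(np.array(p)-s["position"])/.2,3),np.round((R.inv()*G).as_rotvec()/(np.pi/2),3),"F",np.round(s["force"],1),"w",round(s["grip_width"],4))
E
python3 - <<'E'
from h import *
import pickle
for nm in("top0","scene0"):
    f=pickle.load(open(nm+".pkl","rb")); W=cloud(f); hsv=cv2.cvtColor(f["img"],cv2.COLOR_RGB2HSV)
    x,y=W[...,0],W[...,1]
    m=((hsv[...,1]<50)&(hsv[...,2]>120)&(x>.55)&(x<.72)&(y>-.33)&(y<-.11)).astype(np.uint8)
    n,l,st,c=cv2.connectedComponentsWithStats(m); i=1+np.argmax(st[1:,4])
    cn=max(cv2.findContours((l==i).astype(np.uint8),0,1)[0],key=cv2.contourArea).reshape(-1,2)
    q=ray(f,cn,.016); r=cv2.minAreaRect((q[:,:2]*1000).astype(np.float32)); print(nm,r)
E
python3 -m inch '[[-1,-1,0,0,0,0.79,1],[-1,-1,0,0,0,0.79,1],[-1,-1,0,0,0,0.79,1],[-1,-1,0,0,0,0.79,1],[-1,-1,0,0,0,0.79,1],[-1,-1,0,0,0,0.79,1],[-1,-1,0,0,0,0.79,1],[-1,-1,0,0,0,0.79,1],[-1,-1,0,0,0,0.79,1]]' 50
python3 -c "
from h import *
need([.628,.175,.16],np.pi/2)"
```

```text
top0 ((628.9434814453125, -214.04251098632812), (157.50250244140625, 107.83629608154297), 86.4361801147461)
scene0 ((637.0531005859375, -217.05084228515625), (165.74288940429688, 205.26620483398438), 0.01452687568962574)
clock: 1.23
position: [0.3254, 0.3387, 0.2482]
tool_rot: [-3.141, 0.0, 1.578]
force: [1.1, -0.0, -0.6]
grip_width: 0.0854
finger_force: 0.0
t 1.23 need [-0.829  1.507  0.441] [-0.     0.     0.005] F [ 1.1 -0.  -0.6] w 0.0854
```

```bash
python3 -m inch '[[-0.83,1,0.3,0,0,0,1],[-0.83,1,0.3,0,0,0,1],[-0.83,1,0.3,0,0,0,1],[-0.83,1,0.3,0,0,0,1],[-0.83,1,0.3,0,0,0,1]]' >/dev/null
python3 -m inch '[[0,0.51,0.14,0,0,0,1],[0,0.51,0.14,0,0,0,1],[0,0.51,0.14,0,0,0,1],[0,0.51,0.14,0,0,0,1],[0,0.51,0.14,0,0,0,1]]'
python3 - <<'E'
from h import *
need([.628,.175,.055],np.pi/2)
f=bot.grab_frame("scene"); save("j1",f["img"][120:300,280:560],2.8)
E
```

```text
clock: 2.48
position: [0.6275, 0.1744, 0.1609]
tool_rot: [3.142, -0.001, 1.576]
force: [0.5, 0.8, 0.6]
grip_width: 0.0855
finger_force: 0.0
t 2.48 need [0.003 0.003 0.529] [ 0.    -0.     0.003] F [0.5 0.8 0.6] w 0.0855
```

View pics/j1.png

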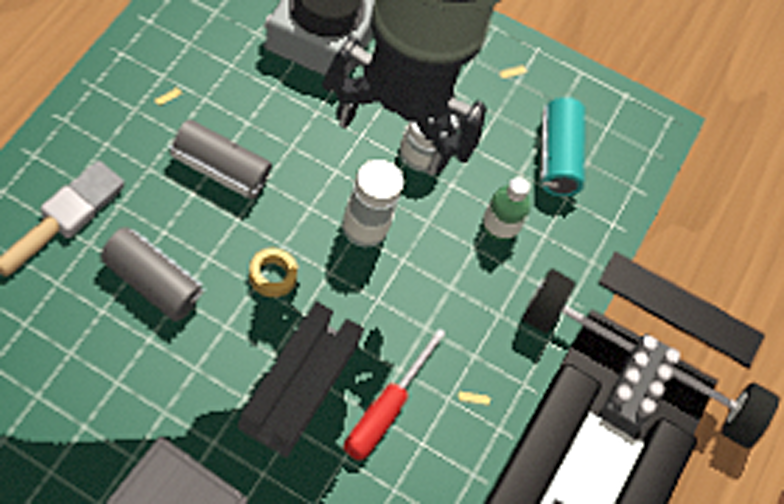

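The picture shows the gripper over the tall jar (375,200), with parallax pushing it up-left, and the fingers open along x. The way down is clear.

```bash
python3 -m inch '[[0,0,0.25,0,0,0,1],[0,0,0.4,0,0,0,1],[0,0,0.52,0,0,0,1],[0,0,0.52,0,0,0,1],[0,0,0.52,0,0,0,0.3],[0,0,0.52,0,0,0,0.3],[0,0,0.52,0,0,0,0.3],[0,0,0.52,0,0,0,0.3],[0,0,0.52,0,0,0,0.3],[0,0,0.52,0,0,0,0.3]]' 50
python3 -c "
from h import *
need([.628,.175,.055],np.pi/2)"
```

```text
clock: 3.78
position: [0.6287, 0.1741, 0.0577]
tool_rot: [3.14, -0.001, 1.575]
force: [-3.2, -1.4, 9.9]
grip_width: 0.047
finger_force: 50.1
t 3.77 need [ 0.005 -0.003  0.014] [ 0.001 -0.     0.003] F [-3.2 -1.4  9.9] w 0.047
```

```bash
python3 -m inch '[[0,0,-0.3,0,0,0,0.3],[0,0,-0.6,0,0,0,0.3],[0.5,-0.4,-0.8,0,0,0,0.3],[0.96,-0.81,-0.8,0,0,0,0.3],[0.96,-0.81,-0.8,0,0,0,0.3],[0.96,-0.81,-0.8,0,0,0,0.3],[0.96,-0.81,-0.6,0,0,0,0.3],[0.96,-0.81,-0.45,0,0,0,0.3],[0.96,-0.81,-0.45,0,0,0,0.3],[0.96,-0.81,-0.45,0,0,0,0.3]]'
python3 -c "
from h import *
need([.466,.3665,.122],np.pi/2)"
```

```text
clock: 5.03
position: [0.4661, 0.3653, 0.1477]
tool_rot: [3.14, -0.001, 1.574]
force: [-0.2, 0.7, -0.9]
grip_width: 0.0469
finger_force: 52.1
t 5.03 need [ 0.006 -0.001  0.129] [ 0.001 -0.001  0.002] F [-0.2  0.7 -0.9] w 0.0469
```

```bash
python3 -m inch '[[0,0,0.05,0,0,0,0.3],[0,0,0.08,0,0,0,0.3],[0,0,0.1,0,0,0,0.3],[0,0,0.115,0,0,0,0.3],[0,0,0.125,0,0,0,0.3],[0,0,0.13,0,0,0,0.3],[0,0,0.13,0,0,0,0.3],[0,0,0.13,0,0,0,0.3]]'
```

```text
clock: 6.02
position: [0.466, 0.3658, 0.1231]
tool_rot: [3.14, -0.003, 1.575]
force: [-10.8, -6.1, 51.6]
grip_width: 0.0469
finger_force: 57.7
```

```bash
python3 -m inch '[[0,0,-0.003,0,0,0,0.3],[0,0,-0.003,0,0,0,0.3],[0,0,-0.003,0,0,0,0.3],[0,0,-0.003,0,0,0,0.3],[0,0,-0.003,0,0,0,0.3],[0,0,-0.003,0,0,0,0.3],[0,0,-0.003,0,0,0,0.3],[0,0,-0.003,0,0,0,0.3],[0,0,-0.003,0,0,0,0.3],[0,0,-0.003,0,0,0,0.3],[0,0,-0.003,0,0,0,0.3],[0,0,-0.003,0,0,0,0.3],[0,0,-0.003,0,0,0,0.3],[0,0,-0.003,0,0,0,0.3],[0,0,-0.003,0,0,0,0.3]]'; python3 -m inch '[[0,0,0,0,0,0,0.3],[0,0,0,0,0,0,0.3],[0,0,0,0,0,0,0.3],[0,0,0,0,0,0,0.3],[0,0,0,0,0,0,0.3],[0,0,0,0,0,0,0.3],[0,0,0,0,0,0,0.3],[0,0,0,0,0,0,0.3],[0,0,0,0,0,0,0.3],[0,0,0,0,0,0,0.3],[0,0,0,0,0,0,0.3],[0,0,0,0,0,0,0.3],[0,0,0,0,0,0,0.3]]'
python3 -c "
from h import *
f=bot.grab_frame('scene'); save('m1',f['img'][60:200,300:500],3)"
```

```text
clock: 7.9
position: [0.466, 0.3657, 0.1232]
tool_rot: [3.14, -0.002, 1.575]
force: [-8.9, -5.4, 43.2]
grip_width: 0.0469
finger_force: 56.2
clock: 9.52
position: [0.466, 0.3658, 0.1232]
tool_rot: [3.14, -0.002, 1.575]
force: [-8.1, -4.2, 42.3]
grip_width: 0.0469
finger_force: 56.2
```

View pics/m1.png

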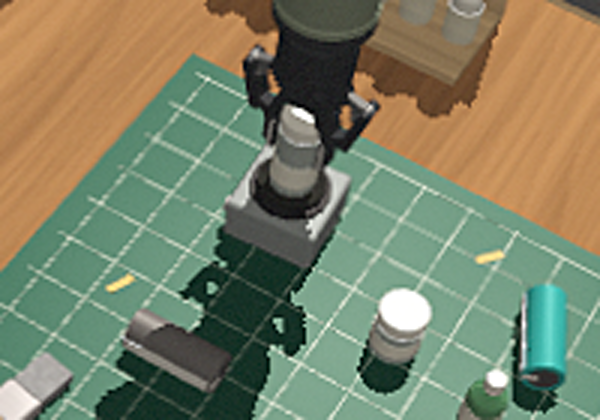

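The jar stands upright on the fully sunk pad (300,160) and bottomed out for over 3 s. I'll carry it to the tray.

```bash
python3 -m inch '[[0,0,-0.2,0,0,0,0.3],[0,0,-0.4,0,0,0,0.3],[-0.3,0.2,-0.4,0,0,0,0.3],[-0.6,0.4,-0.4,0,0,0,0.3],[-1,0.6,-0.4,0,0,0,0.3],[-1,0.8,-0.4,0,0,0,0.3]]' >/dev/null
python3 -m inch '[[-0.3,0,0,0,0,0,0.3],[-0.6,0,0,0,0,0,0.3],[-0.9,0,0,0,0,0,0.3],[-1,0,0,0,0,0,0.3]]' >/dev/null
python3 -m inch '[[-0.3,0,0,0,0,0,0.3],[-0.6,0,0,0,0,0,0.3],[-0.9,0,0,0,0,0,0.3],[-1,0,0,0,0,0,0.3],[-1,0,0,0,0,0,0.3],[-1,0,0,0,0,0,0.3]]'
python3 -c "
from h import *
need([.6265,-.254,.10],np.pi/2)"
```

```text
clock: 11.58
position: [0.6188, -0.226, 0.2006]
tool_rot: [-3.141, -0.001, 1.577]
force: [0.8, 0.3, -0.4]
grip_width: 0.0471
finger_force: 52.4
t 11.57 need [-0.141  0.038  0.503] [-0.    -0.001  0.004] F [ 0.8  0.3 -0.4] w 0.0471
```

```bash
python3 -m inch '[[-0.14,0.04,0.2,0,0,0,0.3],[-0.14,0.04,0.4,0,0,0,0.3],[-0.14,0.04,0.55,0,0,0,0.3],[-0.14,0.04,0.62,0,0,0,0.3],[-0.14,0.04,0.66,0,0,0,0.3],[-0.14,0.04,0.68,0,0,0,0.3],[-0.14,0.04,0.68,0,0,0,0.3]]'
python3 -c "
from h import *
need([.6265,-.254,.0627],np.pi/2)"
```

```text
clock: 12.45
position: [0.6268, -0.256, 0.0655]
tool_rot: [3.141, 0.0, 1.575]
force: [0.7, -0.1, -1.5]
grip_width: 0.0467
finger_force: 52.4
t 12.45 need [ 0.01  -0.002  0.014] [0.    0.    0.003] F [ 0.7 -0.1 -1.5] w 0.0467
```

```bash
python3 -m inch '[[0.01,0,0.008,0,0,0,0.3],[0.01,0,0.014,0,0,0,0.3],[0.01,0,0.016,0,0,0,0.3],[0.01,0,0.016,0,0,0,0.3]]'
python3 -m inch '[[0,0,0,0,0,0,0.65],[0,0,0,0,0,0,0.8],[0,0,0,0,0,0,1],[0,0,0,0,0,0,1],[0,0,-0.2,0,0,0,1],[0,0,-0.5,0,0,0,1],[0,0,-0.7,0,0,0,1],[0.3,0,-0.7,0,0,0,1],[0.6,0,-0.7,0,0,0,1],[1,0,-0.7,0,0,0,1]]'
python3 -m inch '[[0.3,0,0,0,0,0,1],[0.6,0,0,0,0,0,1],[0.9,0,0,0,0,0,1],[1,0,0,0,0,0,1]]'>/dev/null
python3 -m inch '[[0.3,0,0,0,0,0,1],[0.5,0,0,0,0,0,1],[0.68,0,0,0,0,0,1],[0.68,0,0,0,0,0,1],[0.68,0,0,0,0,0,1]]'
python3 -c "
from h import *
need([.6345,.293,.042],np.pi/2)
import pickle
for nm in('top','scene'):
    f=bot.grab_frame(nm);pickle.dump(f,open(nm+'1.pkl','wb'));W=cloud(f);x,y,z=W[...,0],W[...,1],W[...,2]
    for lo,hi,a,b,h in((.55,.7,-.33,-.1,.08),(.55,.7,.24,.34,.05)):
        k=(x>lo)&(x<hi)&(y>a)&(y<b)&(z>h)&(z<.11); p=W[k]; print(nm,k.sum(),np.round((p.min(0)+p.max(0))/2,4),np.round(np.percentile(p[:,2],90),3))
"
```

```text
clock: 12.95
position: [0.6268, -0.2538, 0.0628]
tool_rot: [3.141, -0.0, 1.575]
force: [-4.1, 2.8, 12.3]
grip_width: 0.0465
finger_force: 53.9
clock: 14.2
position: [0.6256, -0.0698, 0.2019]
tool_rot: [3.141, -0.0, 1.574]
force: [0.4, 0.1, 0.1]
grip_width: 0.0851
finger_force: 0.0
clock: 15.32
position: [0.6247, 0.2632, 0.2017]
tool_rot: [3.142, 0.001, 1.574]
force: [-0.2, -0.9, -0.4]
grip_width: 0.0854
finger_force: 0.0
t 15.32 need [0.15  0.049 0.798] [0.    0.001 0.002] F [-0.2 -0.9 -0.4] w 0.0854
top 184 [ 0.6265 -0.252   0.0933] 0.103
top 67 [0.6361 0.2782 0.0588] 0.063
scene 334 [ 0.6248 -0.2532  0.0926] 0.102
scene 209 [0.6339 0.2936 0.0578] 0.062
```

```bash
python3 -m inch '[[0.15,0.05,0.3,0,0,0,1],[0.15,0.05,0.55,0,0,0,1],[0.15,0.05,0.75,0,0,0,1],[0.15,0.05,0.82,0,0,0,1],[0.15,0.05,0.82,0,0,0,1],[0.15,0.05,0.82,0,0,0,0.3],[0.15,0.05,0.82,0,0,0,0.3],[0.15,0.05,0.82,0,0,0,0.3],[0.15,0.05,0.82,0,0,0,0.3],[0.15,0.05,0.82,0,0,0,0.3],[0.15,0.05,0.82,0,0,0,0.3]]'
python3 -m inch '[[0,0,-0.3,0,0,0,0.3],[0,-0.2,-0.6,0,0,0,0.3],[0.2,-0.4,-0.7,0,0,0,0.3],[0.36,-0.7,-0.7,0,0,0,0.3],[0.36,-0.84,-0.65,0,0,0,0.3],[0.36,-0.84,-0.5,0,0,0,0.3],[0.36,-0.84,-0.5,0,0,0,0.3],[0.36,-0.84,-0.5,0,0,0,0.3]]'
python3 -c "
from h import *
need([.466,.3665,.066],np.pi/2)"
```

```text
clock: 16.8
position: [0.6351, 0.2949, 0.0396]
tool_rot: [3.14, -0.001, 1.575]
force: [-1.7, -1.2, 11.9]
grip_width: 0.0502
finger_force: 50.2
clock: 17.8
position: [0.4669, 0.3658, 0.1389]
tool_rot: [3.141, -0.001, 1.574]
force: [-0.2, 0.1, -1.0]
grip_width: 0.0501
finger_force: 53.1
t 17.8 need [ 0.003 -0.005  0.364] [ 0.001 -0.     0.002] F [-0.2  0.1 -1. ] w 0.0501
```

```bash
python3 -m inch '[[0,0,0.06,0,0,0,0.3],[0,0,0.1,0,0,0,0.3],[0,0,0.13,0,0,0,0.3],[0,0,0.15,0,0,0,0.3],[0,0,0.16,0,0,0,0.3],[0,0,0.167,0,0,0,0.3],[0,0,0.167,0,0,0,0.3],[0,0,0.167,0,0,0,0.3]]'
```

```text
clock: 18.8
position: [0.4662, 0.3659, 0.1054]
tool_rot: [3.141, -0.001, 1.575]
force: [-5.3, -4.8, 23.9]
grip_width: 0.0501
finger_force: 55.7
```

```bash
python3 -m inch '[[0,0,0.002,0,0,0,0.3],[0,0,0.002,0,0,0,0.3],[0,0,0.002,0,0,0,0.3],[0,0,0.002,0,0,0,0.3],[0,0,0.002,0,0,0,0.3],[0,0,0.002,0,0,0,0.3],[0,0,0.002,0,0,0,0.3],[0,0,0.002,0,0,0,0.3],[0,0,0.002,0,0,0,0.3],[0,0,0.002,0,0,0,0.3],[0,0,0.002,0,0,0,0.3],[0,0,0.002,0,0,0,0.3],[0,0,0.002,0,0,0,0.3],[0,0,0.002,0,0,0,0.3],[0,0,0.002,0,0,0,0.3]]'; python3 -m inch '[[0,0,0,0,0,0,0.3],[0,0,0,0,0,0,0.3],[0,0,0,0,0,0,0.3],[0,0,0,0,0,0,0.3],[0,0,0,0,0,0,0.3],[0,0,0,0,0,0,0.3],[0,0,0,0,0,0,0.3],[0,0,0,0,0,0,0.3],[0,0,0,0,0,0,0.3],[0,0,0,0,0,0,0.3],[0,0,0,0,0,0,0.3],[0,0,0,0,0,0,0.3],[0,0,0,0,0,0,0.3]]'
python3 -m inch '[[0,0,-0.2,0,0,0,0.3],[0,0,-0.4,0,0,0,0.3],[-0.3,0.2,-0.45,0,0,0,0.3],[-0.6,0.4,-0.45,0,0,0,0.3],[-1,0.6,-0.45,0,0,0,0.3],[-1,0.8,-0.45,0,0,0,0.3]]' >/dev/null
python3 -m inch '[[-0.3,0,0,0,0,0,0.3],[-0.6,0,0,0,0,0,0.3],[-0.9,0,0,0,0,0,0.3],[-1,0,0,0,0,0,0.3]]' >/dev/null
python3 -m inch '[[-0.3,0,0,0,0,0,0.3],[-0.5,0,0,0,0,0,0.3],[-0.7,0,0,0,0,0,0.3],[-0.7,0,0,0,0,0,0.3],[-0.7,0,0,0,0,0,0.3]]'
python3 -c "
from h import *
need([.6315,-.176,.0455],np.pi/2)"
```

```text
clock: 20.68
position: [0.4663, 0.3659, 0.1053]
tool_rot: [3.141, -0.001, 1.574]
force: [-7.9, -6.2, 30.1]
grip_width: 0.0501
finger_force: 56.0
clock: 22.3
position: [0.4663, 0.3659, 0.1053]
tool_rot: [3.141, -0.001, 1.575]
force: [-7.8, -6.4, 30.0]
grip_width: 0.0501
finger_force: 56.0
clock: 24.18
position: [0.6185, -0.1658, 0.1936]
tool_rot: [-3.141, -0.001, 1.576]
force: [-0.1, -0.5, -0.8]
grip_width: 0.0503
finger_force: 53.1
t 24.18 need [-0.052  0.065  0.74 ] [-0.    -0.     0.003] F [-0.1 -0.5 -0.8] w 0.0503
```

```bash
python3 -m inch '[[-0.05,0.06,0.2,0,0,0,0.3],[-0.05,0.06,0.4,0,0,0,0.3],[-0.05,0.06,0.6,0,0,0,0.3],[-0.05,0.06,0.68,0,0,0,0.3],[-0.05,0.06,0.72,0,0,0,0.3],[-0.05,0.06,0.735,0,0,0,0.3],[-0.05,0.06,0.745,0,0,0,0.3],[-0.05,0.06,0.745,0,0,0,0.3]]'
python3 -m inch '[[0,0,0,0,0,0,0.65],[0,0,0,0,0,0,0.8],[0,0,0,0,0,0,1],[0,0,0,0,0,0,1],[0,0,-0.2,0,0,0,1],[0,0,-0.5,0,0,0,1],[0,0,-0.8,0,0,0,1],[0,0,-1,0,0,0,1],[-0.5,-0.5,-1,0,0,0,1],[-0.93,-0.87,-1,0,0,0,1],[-0.93,-0.87,-1,0,0,0,1],[-0.93,-0.87,-1,0,0,0,1]]'
python3 - <<'E'
from h import *
import pickle
for nm in('top','scene'):
    f=bot.grab_frame(nm);pickle.dump(f,open(nm+'2.pkl','wb'));W=cloud(f);x,y,z=W[...,0],W[...,1],W[...,2]
    for a,b,h,t in((-.3,-.215,.08,.115),(-.213,-.13,.05,.08)):
        k=(x>.58)&(x<.68)&(y>a)&(y<b)&(z>h)&(z<t); p=W[k]; print(nm,k.sum(),np.round((p.min(0)+p.max(0))/2,4),np.round(np.percentile(p[:,2],90),3))
need([.4565,-.3615,.24],np.pi/2-.075)
E
```

```text
clock: 25.18
position: [0.6307, -0.1769, 0.0455]
tool_rot: [3.141, 0.0, 1.575]
force: [1.3, -0.1, -1.1]
grip_width: 0.0506
finger_force: 53.1
clock: 26.68
position: [0.4589, -0.3613, 0.2451]
tool_rot: [3.141, 0.0, 1.575]
force: [1.5, -0.8, -0.5]
grip_width: 0.0852
finger_force: 0.0
top 180 [ 0.6267 -0.2525  0.093 ] 0.103
top 190 [ 0.6304 -0.1781  0.0619] 0.068
scene 337 [ 0.6251 -0.2537  0.0932] 0.102
scene 328 [ 0.6286 -0.1792  0.0608] 0.068
t 26.77 need [0.02  0.007 0.028] [-0.001  0.002  0.045] F [-0.5  0.4  0.1] w 0.0857
```

```bash
python3 - <<'E'
from h import *
import pickle
for nm in('top0','scene0'):
    f=pickle.load(open(nm+'.pkl','rb'));W=cloud(f);x,y,z=W[...,0],W[...,1],W[...,2]
    def fit(k,lab):
        p=W[k]; v=cv2.fitLine((p[:,:2]*1000).astype(np.float32),cv2.DIST_HUBER,0,.01,.01).ravel()
        u=v[:2]*np.sign(v[1]); t=p[:,:2]*1000@u; c=p[:,:2].mean(0)*1000
        print(nm,lab,k.sum(),"ang %.2f"%np.degrees(np.arctan2(u[1],u[0])),"len %.1f"%np.ptp(t),"mid",np.round(v[2:]+u*((t.min()+t.max())/2-v[2:]@u),1))
    fit((x>.40)&(x<.52)&(y<-.28)&(y>-.45)&(z>.125)&(z<.16),"screen")
    for lo,hi,l in((.665,.70,"footA"),(.63,.655,"footB")): fit((x>lo)&(x<hi)&(abs(y+.016)<.11)&(z>.034)&(z<.06),l)
    for lo,hi,l in((.4,.44,"b1"),(.475,.53,"b2")): fit((x>lo)&(x<hi)&(y<-.28)&(y>-.45)&(z>.085)&(z<.11),l)
E
python3 -m inch '[[0.02,0,0.2,0,0,0.046,1],[0.02,0,0.4,0,0,0.046,1],[0.02,0,0.55,0,0,0.046,1],[0.02,0,0.61,0,0,0.046,1],[0.02,0,0.61,0,0,0.046,1],[0.02,0,0.61,0,0,0.046,1]]'
```

```text
top0 screen 99 ang 85.51 len 95.5 mid [ 456.9 -360.8]
top0 footA 257 ang 91.07 len 136.3 mid [679.2 -15. ]
top0 footB 249 ang 89.78 len 139.2 mid [645.6 -16.6]
top0 b1 68 ang 86.48 len 74.4 mid [ 412.1 -358.7]
top0 b2 72 ang 85.03 len 76.0 mid [ 501.9 -364.8]
scene0 screen 239 ang 86.11 len 100.4 mid [ 457.6 -362.5]
scene0 footA 383 ang 90.62 len 140.3 mid [678.  -16.3]
scene0 footB 389 ang 90.78 len 142.5 mid [643.8 -16.6]
scene0 b1 153 ang 86.59 len 78.8 mid [ 412.1 -361.6]
scene0 b2 154 ang 86.21 len 79.1 mid [ 501.7 -366.3]
clock: 27.52
position: [0.4609, -0.3565, 0.1241]
tool_rot: [3.14, 0.001, 1.502]
force: [0.1, 0.1, -0.8]
grip_width: 0.085
finger_force: 0.0
```

```bash
python3 -m inch '[[-0.025,-0.018,0.015,0,0,0,1],[-0.025,-0.018,0.015,0,0,0,1],[-0.025,-0.018,0.015,0,0,0,0.4],[-0.025,-0.018,0.015,0,0,0,0],[-0.025,-0.018,0.015,0,0,0,0],[-0.025,-0.018,0.015,0,0,0,0],[-0.025,-0.018,0.015,0,0,0,0],[-0.025,-0.018,0.015,0,0,0,0],[-0.025,-0.018,0.015,0,0,0,0]]' 60
```

```text
clock: 28.65
position: [0.4565, -0.3609, 0.12]
tool_rot: [3.141, 0.0, 1.503]
force: [0.5, -0.7, 2.4]
grip_width: 0.007
finger_force: 58.8
```

```bash
python3 -m inch '[[0,0,-0.05,0,0,0,0],[0,0,-0.12,0,0,0,0],[0,0,-0.22,0,0,0,0],[0,0,-0.4,0,0,0,0],[0,0,-0.6,0,0,0,0],[0,0,-0.75,0,0,0,0],[0,0,-0.75,0,0,0,0],[0,0,-0.75,0,0,0,0]]'
python3 -m inch '[[0.2,0.1,0,0,0,-0.05,0],[0.4,0.3,0,0,0,-0.05,0],[0.6,0.5,0,0,0,-0.05,0],[0.8,0.7,0,0,0,-0.05,0],[1,0.9,0,0,0,-0.05,0],[1,0.9,0,0,0,-0.05,0],[1,0.9,0,0,0,-0.05,0]]'
python3 -c "
from h import *
need([.661,-.0155,.185],1.581)"
```

```text
clock: 29.65
position: [0.4561, -0.3606, 0.2697]
tool_rot: [-3.141, -0.0, 1.503]
force: [0.3, -0.2, -2.6]
grip_width: 0.0072
finger_force: 58.7
clock: 30.52
position: [0.6489, -0.1739, 0.2688]
tool_rot: [-3.139, 0.0, 1.581]
force: [-1.0, -1.2, -1.4]
grip_width: 0.0074
finger_force: 58.9
t 30.52 need [0.792 0.069 0.418] [-0.001  0.    -0.   ] F [-1.  -1.2 -1.4] w 0.0074
```

```bash
python3 -m inch '[[0.3,0.07,0,0,0,0,0],[0.6,0.07,0,0,0,0,0],[0.79,0.07,0.2,0,0,0,0],[0.79,0.07,0.42,0,0,0,0],[0.79,0.07,0.42,0,0,0,0],[0.79,0.07,0.42,0,0,0,0],[0.79,0.07,0.42,0,0,0,0]]'
python3 - <<'E'
from h import *
need([.661,-.0155,.118],1.581)
f=bot.grab_frame("scene");W=cloud(f);x,y,z=W[...,0],W[...,1],W[...,2]
p=bot.observe()["position"]
k=(abs(y-p[1])<.06)&(abs(x-p[0])<.025)&(z>p[2]-.10)&(z<p[2]-.03)
q=W[k];A=np.c_[q[:,1]-p[1],q[:,2]-p[2],np.ones(len(q))];c=np.linalg.lstsq(A,q[:,0]-p[0],rcond=None)[0];r=A@c-(q[:,0]-p[0]);g=abs(r)<.004
c=np.linalg.lstsq(A[g],(q[:,0]-p[0])[g],rcond=None)[0]
print(len(q),g.sum(),"slope y,z",c.round(4),"res",r.std().round(4),"y mid",(q[g,1].min()+q[g,1].max())/2,np.ptp(q[g,1]))
a,b=[int(v) for v in proj(f,[p])[0]]; save("s1",f["img"][max(0,b-90):b+90,a-120:a+120],3)
E
```

```text
clock: 31.4
position: [0.6627, -0.0165, 0.1878]
tool_rot: [3.139, 0.0, 1.58]
force: [0.0, 0.1, -0.8]
grip_width: 0.0076
finger_force: 58.8
t 31.4 need [ 0.005 -0.009  0.349] [ 0.002  0.    -0.001] F [ 0.   0.1 -0.8] w 0.0076
124 117 slope y,z [0.0262 0.0018 0.0031] res 0.0018 y mid -0.02813875889664807 0.08549734418742427
```

View pics/s1.png

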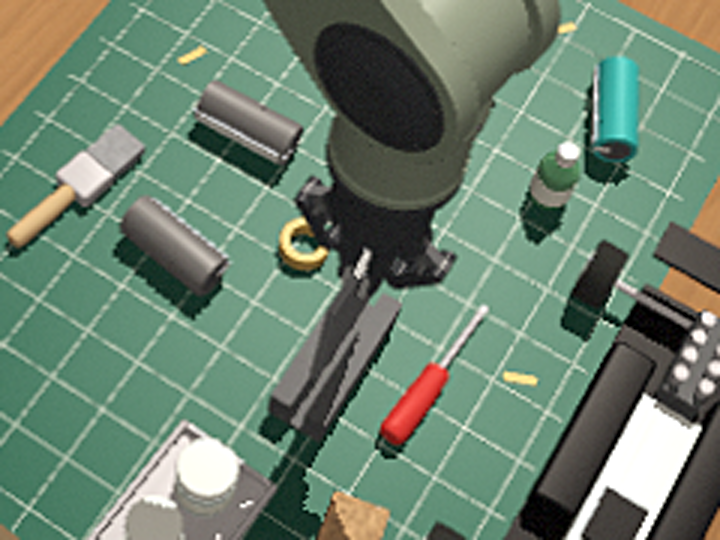

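The screen hangs upright over the foot's slot (340,350) and is aligned with it, so I'll lower it.

```bash
python3 -m inch '[[0.005,-0.008,0.05,0,0,0,0],[0.005,-0.008,0.1,0,0,0,0],[0.005,-0.008,0.15,0,0,0,0],[0.005,-0.008,0.2,0,0,0,0],[0.005,-0.008,0.25,0,0,0,0],[0.005,-0.008,0.3,0,0,0,0],[0.005,-0.008,0.33,0,0,0,0],[0.005,-0.008,0.33,0,0,0,0]]'
python3 -c "
from h import *
need([.661,-.0155,.116],1.581)"
```

```text
clock: 32.45
position: [0.6602, -0.0145, 0.1194]
tool_rot: [-3.141, 0.0, 1.581]
force: [0.1, 0.3, -1.4]
grip_width: 0.0076
finger_force: 59.0
t 32.45 need [-0.005  0.004  0.017] [-0.  0.  0.] F [ 0.1  0.3 -1.4] w 0.0076
```

```bash
python3 -m inch '[[-0.005,0.005,0.008,0,0,0,0],[-0.005,0.005,0.014,0,0,0,0],[-0.005,0.005,0.019,0,0,0,0],[-0.005,0.005,0.022,0,0,0,0],[-0.005,0.005,0.022,0,0,0,0]]'
```

```text
clock: 33.08
position: [0.6616, -0.0155, 0.116]
tool_rot: [3.141, -0.0, 1.581]
force: [-1.4, 0.2, 5.4]
grip_width: 0.0071
finger_force: 60.1
```

```bash
python3 -m inch '[[0,0,0,0,0,0,0.12],[0,0,0,0,0,0,0.2],[0,0,0,0,0,0,0.3],[0,0,0,0,0,0,0.5],[0,0,0,0,0,0,0.5],[0,0,-0.2,0,0,0,0.6],[0,0,-0.5,0,0,0,0.6],[0,-0.3,-0.7,0,0,0,0.6],[0.3,-0.6,-0.7,0,0,0,0.6],[0.5,-1,-0.7,0,0,0,0.6],[0.5,-1,-0.7,0,0,0,0.6],[0.5,-1,-0.7,0,0,0,0.6]]'
cat > bar.py <<'E'
from h import *
def bars(tag):
    """barrel axes from the cloud, strip angle (about +x from up, + toward -y) from bright strip pixels"""
    for nm in('top','scene'):
        f=bot.grab_frame(nm);W=cloud(f);x,y,z=W[...,0],W[...,1],W[...,2]
        m=((z>.012)&(z<.06)&(x>.4)&(x<.56)&(y>-.14)&(y<.3)).astype(np.uint8)
        n,l,st,c=cv2.connectedComponentsWithStats(m,connectivity=4)
        for i in range(1,n):
            if st[i,4]<200: continue
            p=W[l==i]; t=p[p[:,2]>.034]; v=cv2.fitLine((t[:,:2]*1000).astype(np.float32),cv2.DIST_L2,0,.01,.01).ravel()
            u=v[:2]*np.sign(v[0]); s=t[:,:2]*1000@u; print(nm,"mid",np.round(v[2:]+u*((s.min()+s.max())/2-v[2:]@u),1),"ang %.1f"%np.degrees(np.arctan2(u[1],u[0])),"len %.0f"%np.ptp(s))
        cv2.imwrite(f"pics/raw_{tag}_{nm}.png",f["img"][...,::-1])
        if nm=="top": a=f["img"][160:225,240:370]; A=cv2.resize(a,(780,390),interpolation=cv2.INTER_CUBIC)
    return f,A
E
python3 - <<'E'
from bar import *
f,A=bars("b0"); save("b0",A)
W=cloud(f);x,y,z=W[...,0],W[...,1],W[...,2]
k=(z>.06)&(z<.15)&(x>.62)&(x<.70)&(abs(y+.016)<.07);q=W[k];A=np.c_[q[:,1]+.016,q[:,2],np.ones(len(q))];c=np.linalg.lstsq(A,q[:,0],rcond=None)[0]
print("screen",len(q),c.round(4),q.min(0).round(3),q.max(0).round(3))
need([.47,.15,.1],np.pi)
E
```

```text
clock: 34.58
position: [0.4579, 0.0844, 0.2559]
tool_rot: [-3.141, -0.001, 1.585]
force: [1.6, -0.1, 0.1]
grip_width: 0.0511
finger_force: 0.0
top mid [481.8  -3.8] ang -7.4 len 101
scene mid [465.5 145.8] ang 1.2 len 101
scene mid [479.6  -7.5] ang -8.5 len 103
screen 289 [ 0.0066 -0.0477  0.668 ] [ 0.657 -0.07   0.061] [0.665 0.032 0.14 ]
t 34.67 need [0.335 0.049 0.78 ] [ 0.001  0.    -0.993] F [ 0.3 -1.2  0.1] w 0.0515
```

View pics/b0.png

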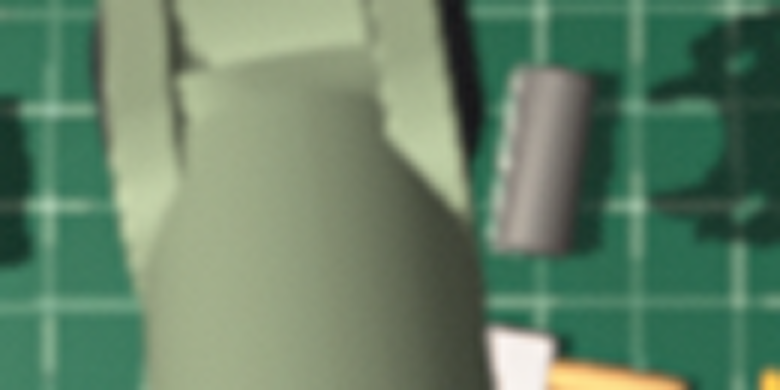

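The top view shows Q at (540,160) with its strip on the left (+y) edge, and the arm hides P. I'll compute the strip angles from brightness profiles on the cylinder, using the unobstructed first frames.

```bash
cat > bar.py <<'E'
from h import *
def bars(frames,box=(.4,.56,-.16,.32),prof=True):
    """barrel axis per camera from the cloud; brightness against angle (deg, 0 up, + toward +y) round the cylinder"""
    for nm,f in frames:
        W=cloud(f);x,y,z=W[...,0],W[...,1],W[...,2]
        m=((z>.012)&(z<.06)&(x>box[0])&(x<box[1])&(y>box[2])&(y<box[3])).astype(np.uint8)
        n,l,st,c=cv2.connectedComponentsWithStats(m,connectivity=4)
        for i in range(1,n):
            if not 200<st[i,4]<900: continue
            p=W[l==i]; t=p[p[:,2]>.030]; v=cv2.fitLine((t[:,:2]*1000).astype(np.float32),cv2.DIST_L2,0,.01,.01).ravel()
            u=v[:2]*np.sign(v[0]); s=t[:,:2]*1000@u
            # axis offset: circle fit (known radius) of the cross-section
            nn=np.array([-u[1],u[0]]); b=p[:,:2]@nn; 
            best=min(np.arange(-15,15.1,.25),key=lambda o:np.median(abs(np.hypot(b-(v[2:]@nn+o)/1000,p[:,2]-.0235)-.022)))
            mid=v[2:]+nn*best; mid=mid+u*((s.min()+s.max())/2-mid@u)
            print(nm,"mid",np.round(mid,1),"ang %.1f"%np.degrees(np.arctan2(u[1],u[0])),"len %.0f"%np.ptp(s))
            if not prof: continue
            k=cv2.dilate((l==i).astype(np.uint8),np.ones((5,5)))>0; vv,uu=np.nonzero(k)
            A=ray(f,np.c_[uu,vv],.05);B=ray(f,np.c_[uu,vv],0.)
            def loc(P): d=P[:,:2]-mid/1000; return np.c_[d@u,d@nn,P[:,2]-.022]
            a,bb=loc(A),loc(B);d=bb-a
            qa=(d[:,1:]**2).sum(1);qb=(a[:,1:]*d[:,1:]).sum(1);qc=(a[:,1:]**2).sum(1)-.022**2;D=qb**2-qa*qc;ok=D>0
            tt=(-qb-np.sqrt(np.maximum(D,0)))/qa;h=a+d*tt[:,None];ok&=abs(h[:,0])<.04
            ph=np.degrees(np.arctan2(h[:,1],h[:,2]));g=f["img"][vv,uu].mean(1);sat=f["img"][vv,uu].max(1).astype(int)-f["img"][vv,uu].min(1)
            print("   ",[(int(e),int(np.median(g[w])),int(np.median(sat[w]))) for e in range(-110,115,10) for w in [ok&(abs(ph-e)<5)] if w.sum()>3])
E
python3 - <<'E'
from bar import *
import pickle
bars([(n,pickle.load(open(n+"0.pkl","rb"))) for n in("top","scene")])
E
```

```text
top mid [481.9  -4.8] ang -8.5 len 101
    [(-70, 49, 14), (-60, 53, 8), (-50, 62, 5), (-40, 76, 7), (-30, 91, 9), (-20, 106, 10), (-10, 122, 12), (0, 139, 13), (10, 152, 15), (20, 162, 17), (30, 158, 17), (40, 145, 16), (50, 139, 14), (60, 146, 12), (70, 143, 12), (80, 162, 13)]
top mid [468.  149.6] ang 0.7 len 100
    [(-70, 144, 6), (-50, 137, 4), (-40, 100, 5), (-30, 90, 9), (-20, 103, 10), (-10, 122, 12), (0, 153, 15), (10, 168, 18), (20, 166, 17), (30, 154, 17), (40, 140, 15), (60, 122, 10)]
scene mid [464.8 149.7] ang 1.9 len 101
    [(-110, 83, 10), (-100, 113, 11), (-90, 123, 14), (-80, 117, 14), (-70, 192, 2), (-60, 81, 3), (-50, 67, 8), (-40, 86, 8), (-30, 98, 10), (-20, 110, 11), (-10, 137, 13), (0, 162, 15), (10, 171, 16), (20, 146, 15), (30, 127, 15), (40, 121, 13), (50, 121, 12)]
scene mid [480.7  -3.6] ang -8.0 len 102
    [(-100, 42, 5), (-90, 52, 5), (-80, 55, 7), (-70, 57, 6), (-60, 63, 6), (-50, 75, 8), (-40, 88, 9), (-30, 100, 10), (-20, 111, 11), (-10, 138, 14), (0, 170, 16), (10, 168, 16), (20, 142, 15), (30, 122, 14), (40, 115, 15), (50, 145, 5), (60, 182, 1)]
```

```bash
python3 -m inch '[[0.33,0.04,0.3,0,0,-1,0.68],[0.33,0.04,0.6,0,0,-1,0.68],[0.33,0.04,0.7,0,0,-1,0.68],[0.33,0.04,0.7,0,0,-1,0.68],[0.33,0.04,0.7,0,0,-1,0.68],[0.33,0.04,0.7,0,0,-1,0.68],[0.33,0.04,0.7,0,0,-1,0.68],[0.33,0.04,0.7,0,0,-1,0.68],[0.33,0.04,0.7,0,0,-1,0.68],[0.33,0.04,0.7,0,0,-1,0.68],[0.33,0.04,0.7,0,0,-1,0.68]]'
python3 -c "
from bar import *
need([.4665,.1495,.03],np.pi+.022)
bars([('scene',bot.grab_frame('scene'))],prof=False)"
```

```text
clock: 36.05
position: [0.4682, 0.1481, 0.1152]
tool_rot: [-3.141, -0.0, -3.134]
force: [-1.2, -0.4, 0.4]
grip_width: 0.0583
finger_force: 0.0
t 36.05 need [0.008 0.007 0.426] [-0.    -0.    -0.009] F [-1.2 -0.4  0.4] w 0.0583
scene mid [465.5 150.4] ang 6.3 len 102
scene mid [479.9  -3.8] ang -8.4 len 101
```

```bash
python3 -m inch '[[0,0.007,0.2,0,0,0,0.68],[0,0.007,0.35,0,0,0,0.68],[0,0.007,0.42,0,0,0,0.68],[0,0.007,0.42,0,0,0,0.68],[0,0.02,0.42,0,0,0,0.68],[0,0.035,0.42,0,0,0,0.68],[0,0.05,0.42,0,0,0,0.68],[0,0.065,0.42,0,0,0,0.68],[0,0.08,0.42,0,0,0,0.68],[0,0.095,0.42,0,0,0,0.68],[0,0.11,0.42,0,0,0,0.68],[0,0.125,0.42,0,0,0,0.68],[0,0.14,0.42,0,0,0,0.68],[0,0.15,0.42,0,0,0,0.68],[0,0.157,0.42,0,0,0,0.68],[0,0.16,0.42,0,0,0,0.68],[0,0.16,0.42,0,0,0,0.68]]'
python3 -m inch '[[0,0,0,0,0,0,0.68],[0,0,0,0,0,0,0.68],[0,-0.01,0,0,0,0,0.68],[0,-0.015,0,0,0,0,0.68],[0,-0.015,-0.1,0,0,0,0.68],[0,-0.015,-0.3,0,0,0,0.68],[0,-0.5,-0.7,0,0,0,0.68],[0,-0.86,-0.5,0,0,0,0.68],[0,-0.86,-0.5,0,0,0,0.68],[0,-0.86,-0.5,0,0,0,0.68]]'
python3 - <<'E'
from bar import *
import pickle
F=[(n,bot.grab_frame(n)) for n in('scene','top')]
bars(F); pickle.dump(F,open("F3.pkl","wb"))
need([.481,-.0045,.1],np.pi-.145)
a=F[0][1]["img"][130:250,300:440]; save("p1",a,4)
E
```

```text
clock: 38.22
position: [0.4673, 0.1805, 0.0315]
tool_rot: [-3.142, -0.0, -3.131]
force: [-0.6, 0.3, 1.0]
grip_width: 0.0578
finger_force: 0.0
clock: 39.48
position: [0.4688, 0.0039, 0.1316]
tool_rot: [-3.14, -0.0, -3.138]
force: [0.2, 1.5, 0.6]
grip_width: 0.058
finger_force: 0.0
scene mid [470.7 171.8] ang 1.1 len 89
    [(-110, 39, 12), (-100, 46, 5), (-90, 54, 7), (-80, 58, 6), (-70, 63, 6), (-60, 61, 6), (-50, 56, 7), (-40, 217, 16), (-30, 217, 15), (-20, 213, 15), (-10, 200, 15), (0, 169, 16), (10, 160, 15), (20, 141, 14), (30, 132, 16), (40, 128, 17)]
scene mid [480.8  -4.3] ang -4.8 len 103
    [(-100, 40, 22), (-90, 52, 8), (-80, 57, 6), (-70, 61, 6), (-60, 65, 7), (-50, 69, 7), (-40, 81, 8), (-30, 96, 10), (-20, 110, 11), (-10, 138, 14), (0, 176, 16), (10, 174, 16), (20, 147, 15), (30, 126, 14), (40, 125, 13), (50, 133, 10), (60, 146, 13)]
top mid [467.8 172.5] ang 0.5 len 99
    [(-70, 79, 6), (-60, 80, 7), (-50, 146, 15), (-40, 205, 22), (-30, 228, 16), (-20, 228, 15), (-10, 211, 22), (0, 173, 18), (10, 180, 19), (20, 174, 19), (30, 153, 17), (40, 133, 13), (60, 113, 12)]
t 39.58 need [-0.059 -0.064  0.158] [0.    0.    0.098] F [-0.1  0.7 -0.6] w 0.058
```

View pics/p1.png

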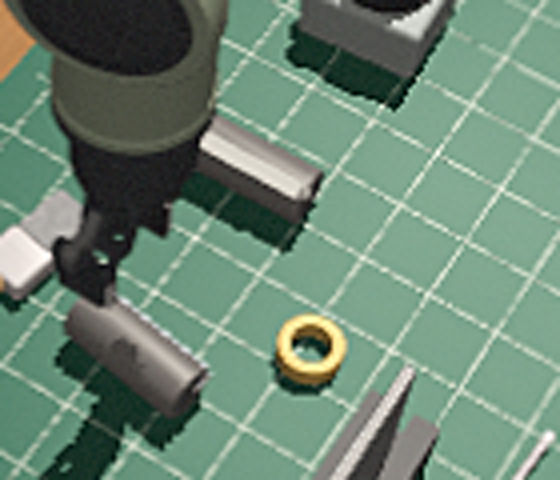

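P rolled without trouble: its strip is now wide, bright and nearly on top at (260,165), still about 27° to the -y side. Q is next.

```bash
python3 -m inch '[[-0.06,-0.06,0.15,0,0,0.097,0.68],[-0.06,-0.06,0.15,0,0,0.097,0.68],[-0.06,-0.06,0.15,0,0,0.097,0.68],[-0.06,-0.06,0.15,0,0,0.097,0.68]]'
python3 -c "
from h import *
need([.481,-.0045,.031],np.pi-.145)"
```

```text
clock: 40.08
position: [0.4813, -0.0025, 0.1022]
tool_rot: [3.141, 0.001, 3.002]
force: [0.8, 0.0, 0.4]
grip_width: 0.0576
finger_force: 0.0
t 40.08 need [ 0.    -0.01   0.356] [0.    0.    0.004] F [0.8 0.  0.4] w 0.0576
```

```bash
python3 -m inch '[[0,-0.01,0.2,0,0,0,0.68],[0,-0.01,0.3,0,0,0,0.68],[0,-0.01,0.355,0,0,0,0.68],[0,-0.01,0.355,0,0,0,0.68],[0,-0.025,0.355,0,0,0,0.68],[0,-0.04,0.355,0,0,0,0.68],[0,-0.055,0.355,0,0,0,0.68],[0,-0.07,0.355,0,0,0,0.68],[0,-0.085,0.355,0,0,0,0.68],[0,-0.1,0.355,0,0,0,0.68],[0,-0.115,0.355,0,0,0,0.68],[0,-0.125,0.355,0,0,0,0.68],[0,-0.133,0.355,0,0,0,0.68],[0,-0.14,0.355,0,0,0,0.68],[0,-0.14,0.355,0,0,0,0.68],[0,-0.14,0.355,0,0,0,0.68]]'
python3 -m inch '[[0,0,0,0,0,0,0.68],[0,0.015,0,0,0,0,0.68],[0,0.015,-0.1,0,0,0,0.68],[0,0.015,-0.3,0,0,0,0.68],[0,0.5,-0.7,0,0,0,0.68],[0,0.8,-0.7,0,0,0,0.68],[0,0.8,-0.7,0,0,0,0.68],[0,0.8,-0.7,0,0,0,0.68]]'
python3 - <<'E'
from bar import *
import pickle
F=[(n,bot.grab_frame(n)) for n in('scene','top')]
bars(F); pickle.dump(F,open("F4.pkl","wb"))
need([.4665,.1722,.1],np.pi+.015)
E
```

```text
clock: 42.08
position: [0.4773, -0.031, 0.0305]
tool_rot: [3.142, 0.0, 3.0]
force: [-0.1, -0.1, -0.3]
grip_width: 0.0582
finger_force: 0.0
clock: 43.08
position: [0.5004, 0.1318, 0.1717]
tool_rot: [3.139, 0.002, 3.005]
force: [-0.7, -0.6, 0.2]
grip_width: 0.0577
finger_force: 0.0
scene mid [464.6 172.2] ang 5.6 len 102
    [(-110, 42, 12), (-100, 56, 7), (-90, 53, 6), (-80, 60, 6), (-70, 63, 6), (-60, 61, 6), (-50, 59, 8), (-40, 217, 15), (-30, 216, 15), (-20, 215, 15), (-10, 181, 15), (0, 160, 14), (10, 136, 14), (20, 120, 13), (30, 122, 11), (40, 106, 9)]
scene mid [476.8 -26.5] ang -8.4 len 104
    [(-100, 42, 13), (-90, 50, 5), (-80, 58, 7), (-70, 62, 7), (-60, 66, 6), (-50, 75, 7), (-40, 88, 9), (-30, 101, 10), (-20, 113, 11), (-10, 124, 12), (0, 158, 14), (10, 165, 16), (20, 177, 15), (30, 249, 13), (40, 250, 12), (50, 241, 15), (60, 231, 15)]
top mid [478.8 -26.9] ang -8.0 len 101
    [(-80, 51, 18), (-70, 55, 14), (-60, 53, 7), (-50, 61, 5), (-40, 72, 6), (-30, 87, 8), (-20, 103, 10), (-10, 118, 11), (0, 135, 13), (10, 160, 17), (20, 225, 13), (30, 253, 5), (40, 255, 0), (50, 253, 4), (60, 243, 13), (70, 210, 22), (80, 190, 20)]
t 43.17 need [0.196 0.198 0.352] [-0.    -0.    -0.099] F [-0.  -0.3  0.2] w 0.0581
```

```bash
python3 -m inch '[[0.19,0.2,0.3,0,0,-0.098,0.68],[0.19,0.2,0.35,0,0,-0.098,0.68],[0.19,0.2,0.35,0,0,-0.098,0.68],[0.19,0.2,0.35,0,0,-0.098,0.68]]'
python3 -c "
from h import *
need([.4665,.1735,.031],np.pi+.015)"
```

```text
clock: 43.68
position: [0.4688, 0.1711, 0.1011]
tool_rot: [-3.141, 0.001, -3.132]
force: [0.1, 0.7, -0.2]
grip_width: 0.0578
finger_force: 0.0
t 43.67 need [0.011 0.012 0.351] [-0.     0.    -0.003] F [ 0.1  0.7 -0.2] w 0.0578
```

```bash
python3 -m inch '[[0.01,0.012,0.2,0,0,0,0.68],[0.01,0.012,0.3,0,0,0,0.68],[0.01,0.012,0.35,0,0,0,0.68],[0.01,0.012,0.35,0,0,0,0.68],[0.01,0.025,0.35,0,0,0,0.68],[0.01,0.04,0.35,0,0,0,0.68],[0.01,0.055,0.35,0,0,0,0.68],[0.01,0.065,0.35,0,0,0,0.68],[0.01,0.075,0.35,0,0,0,0.68],[0.01,0.085,0.35,0,0,0,0.68],[0.01,0.093,0.35,0,0,0,0.68],[0.01,0.098,0.35,0,0,0,0.68],[0.01,0.1,0.35,0,0,0,0.68],[0.01,0.1,0.35,0,0,0,0.68],[0.01,0.1,0.35,0,0,0,0.68]]'
python3 -m inch '[[0,0,0,0,0,0,0.68],[0,-0.015,0,0,0,0,0.68],[0,-0.015,-0.1,0,0,0,0.68],[0,-0.015,-0.3,0,0,0,0.68],[0,-0.5,-0.5,0,0,0,0.68],[0,-1,-0.5,0,0,0,0.68],[0,-1,-0.5,0,0,0,0.68],[0,-1,-0.5,0,0,0,0.68]]'
python3 - <<'E'
from bar import *
import pickle
F=[(n,bot.grab_frame(n)) for n in('scene','top')]
bars(F); pickle.dump(F,open("F5.pkl","wb"))
need([.478,-.0245,.1],np.pi-.145)
E
```

```text
clock: 45.55
position: [0.4657, 0.1923, 0.0305]
tool_rot: [-3.142, -0.0, -3.13]
force: [0.7, 0.5, -0.2]
grip_width: 0.0583
finger_force: 0.0
clock: 46.55
position: [0.4678, -0.0118, 0.1309]
tool_rot: [-3.14, 0.0, -3.135]
force: [-1.1, 0.6, 1.0]
grip_width: 0.0578
finger_force: 0.0
scene mid [464.7 331.9] ang 2.4 len 92
    [(-110, 81, 5), (-100, 83, 4), (-90, 80, 3), (-80, 79, 4), (-70, 80, 4), (-60, 79, 3), (-50, 80, 3), (-40, 80, 3), (-30, 81, 3), (-20, 103, 4), (-10, 104, 6), (0, 96, 4), (10, 72, 4)]
scene mid [464.1 184. ] ang 0.3 len 103
    [(-110, 43, 12), (-100, 48, 4), (-90, 56, 6), (-80, 60, 6), (-70, 62, 6), (-60, 65, 7), (-50, 78, 7), (-40, 91, 9), (-30, 104, 12), (-20, 102, 11), (-10, 255, 0), (0, 255, 0), (10, 255, 0), (20, 255, 0), (30, 151, 11), (40, 121, 12), (50, 121, 21)]
top mid [466.4 183.7] ang 2.1 len 102
    [(-80, 54, 11), (-70, 54, 8), (-60, 58, 4), (-50, 68, 6), (-40, 69, 8), (-30, 87, 8), (-20, 211, 12), (-10, 255, 0), (0, 255, 0), (10, 255, 0), (20, 254, 1), (30, 226, 12), (40, 157, 15), (50, 122, 12), (60, 125, 10)]
t 46.65 need [-0.049 -0.076  0.154] [-0.     0.     0.098] F [-0.2 -0.  -0.7] w 0.0581
```

```bash
python3 -m inch '[[-0.05,-0.076,0.15,0,0,0.097,0.68],[-0.05,-0.076,0.15,0,0,0.097,0.68],[-0.05,-0.076,0.15,0,0,0.097,0.68],[-0.05,-0.076,0.15,0,0,0.097,0.68]]'
python3 - <<'E'
from bar import *
import pickle
need([.4783,-.0241,.031],np.pi-.145)
for nm,f in pickle.load(open("F5.pkl","rb"))+pickle.load(open("F4.pkl","rb")):
    W=cloud(f);
    g=f["img"].min(2); 
    box=(W[...,0]>.40)&(W[...,0]<.54)&(abs(W[...,1]-.184)<.03)&(W[...,2]>.03)&(W[...,2]<.06)&(g>200)
    vv,uu=np.nonzero(box); q=ray(f,np.c_[uu,vv],.044); r=cv2.fitLine((q[:,:2]*1000).astype(np.float32),cv2.DIST_L2,0,.01,.01).ravel(); print(nm,len(q),r.round(3),"strip y at x=466:",r[3]+(466-r[2])*r[1]/r[0], "width",cv2.minAreaRect((q[:,:2]*1000).astype(np.float32))[1])
E
```

```text
clock: 47.15
position: [0.4785, -0.0218, 0.1011]
tool_rot: [3.141, 0.001, 3.004]
force: [0.0, 0.1, 0.2]
grip_width: 0.058
finger_force: 0.0
t 47.15 need [-0.001 -0.012  0.351] [0.    0.    0.005] F [0.  0.1 0.2] w 0.058
scene 128 [1.00000e+00 1.90000e-02 4.65056e+02 1.85268e+02] strip y at x=466: 185.28615 width (97.48772430419922, 13.813075065612793)
top 164 [1.00000e+00 1.80000e-02 4.66726e+02 1.85764e+02] strip y at x=466: 185.75089 width (92.00420379638672, 16.3985652923584)
scene 111 [1.00000e+00 1.00000e-02 4.67027e+02 1.60158e+02] strip y at x=466: 160.148 width (86.48255157470703, 13.678740501403809)Traceback (most recent call last):
  File "<stdin>", line 8, in <module>
  File "h.py", line 11, in ray
    n=cv2.undistortPoints(np.array(uv,float).reshape(-1,1,2),K(f),np.array(f["distortion"],float)).reshape(-1,2)
      ~~~~~~~~~~~~~~~~~~~^^^^^^^^^^^^^^^^^^^^^^^^^^^^^^^^^^^^^^^^^^^^^^^^^^^^^^^^^^^^^^^^^^^^^^^^^
cv2.error: OpenCV(4.12.0) /io/opencv/modules/calib3d/src/undistort.dispatch.cpp:347: error: (-215:Assertion failed) CV_IS_MAT(_src) && CV_IS_MAT(_dst) && (_src->rows == 1 || _src->cols == 1) && (_dst->rows == 1 || _dst->cols == 1) && _src->cols + _src->rows - 1 == _dst->rows + _dst->cols - 1 && (CV_MAT_TYPE(_src->type) == CV_32FC2 || CV_MAT_TYPE(_src->type) == CV_64FC2) && (CV_MAT_TYPE(_dst->type) == CV_32FC2 || CV_MAT_TYPE(_dst->type) == CV_64FC2) in function 'cvUndistortPointsInternal'
```

```bash
python3 -m inch '[[0,-0.012,0.2,0,0,0,0.68],[0,-0.012,0.3,0,0,0,0.68],[0,-0.012,0.35,0,0,0,0.68],[0,-0.012,0.35,0,0,0,0.68],[0,-0.025,0.35,0,0,0,0.68],[0,-0.04,0.35,0,0,0,0.68],[0,-0.055,0.35,0,0,0,0.68],[0,-0.067,0.35,0,0,0,0.68],[0,-0.079,0.35,0,0,0,0.68],[0,-0.089,0.35,0,0,0,0.68],[0,-0.098,0.35,0,0,0,0.68],[0,-0.105,0.35,0,0,0,0.68],[0,-0.11,0.35,0,0,0,0.68],[0,-0.11,0.35,0,0,0,0.68],[0,-0.11,0.35,0,0,0,0.68]]'
python3 -m inch '[[0,0,0,0,0,0,0.68],[0,0.015,0,0,0,0,0.68],[0,0.015,-0.1,0,0,0,0.68],[0,0.015,-0.3,0,0,0,0.68],[0,0.5,-0.7,0,0,0,0.68],[0,1,-0.7,0,0,0,0.68],[0,1,-0.7,0,0,0,0.68],[0,1,-0.7,0,0,0,0.68]]'
cat > st.py <<'E'
from bar import *
def strip(F,y0,x0=.47):
    for nm,f in F:
        W=cloud(f); k=(abs(W[...,0]-x0)<.07)&(abs(W[...,1]-y0)<.032)&(W[...,2]>.028)&(W[...,2]<.06)&(f["img"].min(2)>200)
        vv,uu=np.nonzero(k)
        if len(uu)<20: print(nm,"no strip"); continue
        q=ray(f,np.c_[uu,vv],.044)*1000; r=cv2.fitLine(q[:,:2].astype(np.float32),cv2.DIST_L2,0,.01,.01).ravel()
        print(nm,"strip mid",r[2:].round(1),"ang %.1f"%np.degrees(np.arctan(r[1]/r[0])),len(uu),np.round(cv2.minAreaRect(q[:,:2].astype(np.float32))[1],1))
E
python3 - <<'E'
from st import *
import pickle
F=[(n,bot.grab_frame(n)) for n in('scene','top')]
bars(F,(.4,.56,-.16,.1)); pickle.dump(F,open("F6.pkl","wb")); strip(F,-.04)
need([.4665,.1722,.1],np.pi+.02)
E
```

```text
clock: 49.02
position: [0.4753, -0.0445, 0.0305]
tool_rot: [3.142, 0.0, 3.001]
force: [-0.1, -0.0, 0.1]
grip_width: 0.0578
finger_force: 0.0
clock: 50.02
position: [0.5033, 0.1575, 0.1715]
tool_rot: [3.14, 0.001, 3.005]
force: [-0.8, -1.0, 0.0]
grip_width: 0.0582
finger_force: 0.0
scene no strip
top no strip
t 50.12 need [0.193 0.047 0.356] [ 0.001  0.001 -0.099] F [ 0.1 -0.9  0.4] w 0.0579
```

```bash
python3 - <<'E'
from st import *
import pickle
F=pickle.load(open("F6.pkl","rb"))
save("f6",F[0][1]["img"],1.25)
bars(F,(.38,.62,-.16,.30),prof=False)
E
```

```text
scene mid [464.1 183.3] ang 1.1 len 102
```

View pics/f6.png

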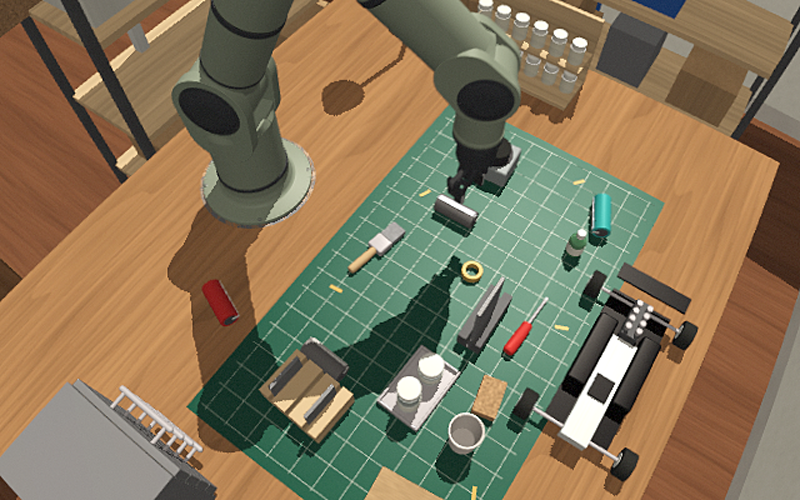

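The picture shows P at (455,212) in place, but Q is gone from its spot. It has been knocked and rolled to the rack's near side at (325,355). I'll look closer.

```bash
python3 - <<'E'
from st import *
import pickle
F=[(n,bot.grab_frame(n)) for n in('scene','top')]
pickle.dump(F,open("F7.pkl","wb"))
for nm,f in F:
    W=cloud(f);x,y,z=W[...,0],W[...,1],W[...,2]
    k=(x>.36)&(x<.58)&(y>-.303)&(y<-.15)&(z>.012)&(z<.06); n,l,st,c=cv2.connectedComponentsWithStats(k.astype(np.uint8),connectivity=4)
    for i in range(1,n):
        if st[i,4]>150:
            p=W[l==i]; r=cv2.minAreaRect((p[:,:2]*1000).astype(np.float32)); print(nm,st[i],np.round(r[0]),np.round(r[1]),round(r[2],1),"zmax",np.percentile(p[:,2],97).round(3), "y at zmax", np.median(p[p[:,2]>.042][:,1]).round(4))
a=cv2.resize(F[0][1]["img"][255:365,200:310],(400,400),interpolation=cv2.INTER_CUBIC);b=cv2.resize(F[1][1]["img"][150:230,390:470],(400,400),interpolation=cv2.INTER_CUBIC); save("q7",np.hstack([a,b]))
E
```

```text
scene [239 269  41  37 664] [ 437. -282.] [ 47. 104.] 86.0 zmax 0.047 y at zmax -0.2816
top [408 184  16  32 423] [ 439. -283.] [ 45. 101.] 86.5 zmax 0.047 y at zmax -0.2817
```

View pics/q7.png

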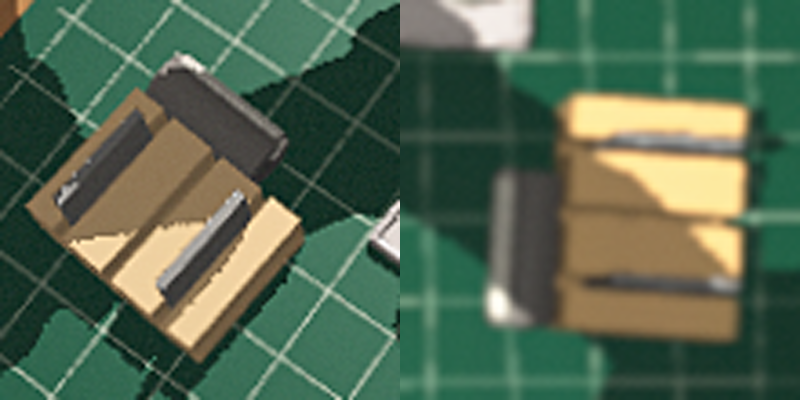

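Q lies against the rack, parallel to it at about (438,-282) mm, with its strip on the +y side. A finger doesn't fit behind it, so I'll roll it off with closed fingertips dragging on top, which needs no lifting.

```bash
python3 -m inch '[[0,-0.3,0,0,0,0.954,0],[0,-0.6,0,0,0,0.954,0],[0,-1,0,0,0,0.954,0],[0,-1,0,0,0,0.954,0],[0,-1,0,0,0,0.954,0],[0,-1,0,0,0,0.954,0],[0,-1,0,0,0,0.954,0],[0,-1,0,0,0,0.954,0],[0,-1,0,0,0,0.954,0],[0,-1,0,0,0,0.954,0]]' 40
python3 -m inch '[[-0.3,0,0,0,0,0,0],[-0.6,0,0,0,0,0,0],[-0.9,0,0,0,0,0,0],[-1,0,0,0,0,0,0],[-1,0,0,0,0,0,0]]'
python3 -c "
from h import *
need([.4375,-.289,.066],np.pi/2-.065)"
```

```text
clock: 51.48
position: [0.4749, -0.045, 0.1704]
tool_rot: [-3.141, 0.0, 1.506]
force: [0.4, -0.1, 0.7]
grip_width: -0.0002
finger_force: 0.0
clock: 52.1
position: [0.4608, -0.2459, 0.1704]
tool_rot: [-3.141, 0.0, 1.502]
force: [0.9, -0.5, 0.6]
grip_width: -0.0001
finger_force: 0.0
t 52.1 need [-0.223 -0.101  0.522] [-0.     0.    -0.002] F [ 0.9 -0.5  0.6] w -0.0001
```

```bash
python3 -m inch '[[-0.22,-0.1,0.2,0,0,0,0],[-0.22,-0.1,0.4,0,0,0,0],[-0.22,-0.1,0.5,0,0,0,0],[-0.22,-0.1,0.53,0,0,0,0],[-0.22,-0.1,0.53,0,0,0,0]]'
python3 -m inch '[[0,0,0.005,0,0,0,0],[0,0,0.01,0,0,0,0],[0,0,0.01,0,0,0,0]]'
python3 -m inch '[[0,0,0.004,0,0,0,0],[0,0,0.004,0,0,0,0],[0,0,0.004,0,0,0,0]]'
```

```text
clock: 52.72
position: [0.4389, -0.2861, 0.0648]
tool_rot: [3.142, -0.0, 1.504]
force: [0.5, 0.2, 0.5]
grip_width: -0.0003
finger_force: 0.0
clock: 53.1
position: [0.4388, -0.2866, 0.0628]
tool_rot: [3.141, 0.0, 1.503]
force: [0.4, 0.5, -0.2]
grip_width: -0.0003
finger_force: 0.0
clock: 53.48
position: [0.4386, -0.2866, 0.0617]
tool_rot: [-3.142, -0.0, 1.502]
force: [-0.3, 0.2, 0.5]
grip_width: 0.0001
finger_force: 0.0
```

```bash
python3 -m inch '[[-0.01,0,0.003,0,0,0,0],[-0.01,0,0.004,0,0,0,0],[-0.01,0,0.004,0,0,0,0]]'
python3 -m inch '[[0,0,0.003,0,0,0,0],[0,0,0.003,0,0,0,0],[0,0,0.003,0,0,0,0]]'
```

```text
clock: 53.85
position: [0.4385, -0.2887, 0.061]
tool_rot: [3.141, 0.0, 1.502]
force: [-0.6, -0.1, 3.4]
grip_width: -0.0003
finger_force: 1.8
clock: 54.22
position: [0.4386, -0.2889, 0.0608]
tool_rot: [3.141, 0.0, 1.502]
force: [-3.4, -0.5, 12.7]
grip_width: 0.0001
finger_force: 6.6
```

Contact with about 13 N. Now I'll drag toward +y.

```bash
python3 -m inch '[[0.02,0,0,0,0,0,0],[0.04,0,0,0,0,0,0],[0.06,0,0,0,0,0,0],[0.08,0,0,0,0,0,0],[0.1,0,0,0,0,0,0],[0.12,0,0,0,0,0,0],[0.135,0,0,0,0,0,0],[0.145,0,0,0,0,0,0],[0.15,0,0,0,0,0,0],[0.15,0,0,0,0,0,0]]'
python3 -m inch '[[0,0,-0.02,0,0,0,0],[0,0,-0.1,0,0,0,0],[0,0,-0.3,0,0,0,0],[-0.1,0,-0.5,0,0,0,0],[-0.5,0,-0.5,0,0,0,0],[-0.5,0,-0.5,0,0,0,0]]'
python3 - <<'E'
from st import *
F=[(n,bot.grab_frame(n)) for n in('scene','top')]
bars(F,(.36,.56,-.303,-.1))
E
```

```text
clock: 55.48
position: [0.4408, -0.2588, 0.0608]
tool_rot: [3.141, 0.0, 1.503]
force: [-1.5, -0.4, 13.8]
grip_width: 0.0002
finger_force: 6.8
clock: 56.22
position: [0.4329, -0.3619, 0.1619]
tool_rot: [3.14, 0.002, 1.499]
force: [-1.1, 0.5, 0.0]
grip_width: -0.0004
finger_force: 0.0
scene mid [ 438.  -265.9] ang -3.2 len 102
    [(-90, 50, 6), (-80, 57, 7), (-70, 59, 7), (-60, 63, 7), (-50, 76, 8), (-40, 89, 9), (-30, 100, 10), (-20, 109, 11), (-10, 126, 13), (0, 154, 15), (10, 155, 15), (20, 140, 14), (30, 121, 13), (40, 111, 12), (50, 133, 6), (60, 177, 4), (70, 200, 7)]
top mid [ 439.5 -267.8] ang -3.8 len 100
    [(-70, 45, 15), (-60, 52, 11), (-50, 57, 6), (-40, 73, 6), (-30, 88, 9), (-20, 102, 10), (-10, 115, 11), (0, 130, 12), (10, 148, 14), (20, 165, 17), (30, 161, 18), (40, 147, 17), (50, 131, 14), (60, 134, 13), (70, 141, 11), (80, 170, 14), (90, 170, 17)]
```

```bash
python3 -m inch '[[0.2,0,0,0,0,0,0],[0.44,0,0.1,0,0,0,0],[0.44,0,0.3,0,0,0,0],[0.44,0,0.46,0,0,0,0],[0.44,0,0.49,0,0,0,0],[0.44,0,0.5,0,0,0,0],[0.44,0,0.5,0,0,0,0]]'
python3 -m inch '[[0,0,0.004,0,0,0,0],[0,0,0.006,0,0,0,0],[0,0,0.006,0,0,0,0]]'
```

```text
clock: 57.2
position: [0.4402, -0.2707, 0.0614]
tool_rot: [3.14, 0.0, 1.503]
force: [-0.7, -0.1, -0.3]
grip_width: -0.0001
finger_force: 0.0
clock: 57.58
position: [0.4404, -0.2713, 0.0607]
tool_rot: [3.139, 0.001, 1.502]
force: [-5.6, 1.4, 23.4]
grip_width: -0.0001
finger_force: 11.7
```

```bash
python3 -m inch '[[0.02,0,-0.001,0,0,0,0],[0.04,0,-0.001,0,0,0,0],[0.06,0,-0.001,0,0,0,0],[0.08,0,-0.001,0,0,0,0],[0.1,0,-0.001,0,0,0,0],[0.115,0,-0.001,0,0,0,0],[0.125,0,-0.001,0,0,0,0],[0.13,0,-0.001,0,0,0,0],[0.13,0,-0.001,0,0,0,0]]'
python3 -m inch '[[0,0,-0.02,0,0,0,0],[0,0,-0.1,0,0,0,0],[0,0,-0.3,0,0,0,0],[-0.1,0,-0.5,0,0,-0.95,0.68],[-0.15,0,-0.5,0,0,-0.95,0.68],[-0.15,0,-0.5,0,0,-0.95,0.68],[-0.15,0,-0.5,0,0,-0.95,0.68],[-0.15,0,-0.5,0,0,-0.95,0.68],[-0.15,0,-0.5,0,0,-0.95,0.68],[-0.15,0,-0.5,0,0,-0.95,0.68],[-0.15,0,-0.5,0,0,-0.95,0.68],[-0.15,0,-0.5,0,0,-0.95,0.68]]'
python3 - <<'E'
from st import *
F=[(n,bot.grab_frame(n)) for n in('scene','top')]
bars(F,(.36,.56,-.303,-.1),prof=False)
need([.439,-.253,.031],np.pi-.065)
E
```

```text
clock: 58.7
position: [0.4423, -0.245, 0.0606]
tool_rot: [3.139, 0.001, 1.502]
force: [-2.1, 1.9, 15.6]
grip_width: -0.0001
finger_force: 8.0
clock: 60.2
position: [0.4394, -0.275, 0.1602]
tool_rot: [-3.141, 0.001, 2.993]
force: [-0.8, 0.3, 0.7]
grip_width: 0.0578
finger_force: 0.0
scene mid [ 439.4 -254.1] ang -3.0 len 101
top mid [ 440.1 -256.5] ang -1.0 len 99
t 60.3 need [0.019 0.108 0.644] [-0.     0.    -0.055] F [-0.3 -0.5 -0.6] w 0.0576
```

```bash
python3 -m inch '[[0,0.115,0.2,0,0,-0.06,0.68],[0,0.115,0.4,0,0,-0.06,0.68],[0,0.115,0.55,0,0,-0.06,0.68],[0,0.115,0.63,0,0,-0.06,0.68],[0,0.115,0.645,0,0,-0.06,0.68],[0,0.115,0.645,0,0,-0.06,0.68]]'
python3 -m inch '[[0,0.01,0,0,0,0,0.68],[0,0.02,0,0,0,0,0.68],[0,0.03,0,0,0,0,0.68],[0,0.045,0,0,0,0,0.68],[0,0.06,0,0,0,0,0.68],[0,0.08,0,0,0,0,0.68],[0,0.1,0,0,0,0,0.68],[0,0.12,0,0,0,0,0.68],[0,0.14,0,0,0,0,0.68],[0,0.16,0,0,0,0,0.68],[0,0.18,0,0,0,0,0.68],[0,0.2,0,0,0,0,0.68],[0,0.22,0,0,0,0,0.68],[0,0.24,0,0,0,0,0.68],[0,0.26,0,0,0,0,0.68],[0,0.28,0,0,0,0,0.68],[0,0.3,0,0,0,0,0.68],[0,0.32,0,0,0,0,0.68],[0,0.34,0,0,0,0,0.68],[0,0.355,0,0,0,0,0.68]]'
python3 -m inch '[[0,0.015,0,0,0,0,0.68],[0,0.025,0,0,0,0,0.68],[0,0.03,0,0,0,0,0.68],[0,0.03,0,0,0,0,0.68],[0,0.03,0,0,0,0,0.68]]'
python3 -m inch '[[0,-0.015,0,0,0,0,0.68],[0,-0.015,-0.1,0,0,0,0.68],[0,-0.015,-0.3,0,0,0,0.68],[0,-0.5,-0.7,0,0,0,0.68],[0,-0.7,-0.7,0,0,0,0.68],[0,-0.7,-0.7,0,0,0,0.68]]'
python3 - <<'E'
from st import *
F=[(n,bot.grab_frame(n)) for n in('scene','top')]
bars(F,(.36,.56,-.3,-.05)); strip(F,-.18,.44)
E
```

```text
clock: 61.05
position: [0.4432, -0.2521, 0.031]
tool_rot: [-3.141, 0.001, 3.088]
force: [0.7, -0.1, 0.1]
grip_width: 0.058
finger_force: 0.0
clock: 63.55
position: [0.4466, -0.1807, 0.0303]
tool_rot: [-3.142, -0.0, 3.089]
force: [-0.5, -0.1, 0.5]
grip_width: 0.0578
finger_force: 0.0
clock: 64.18
position: [0.4468, -0.175, 0.0303]
tool_rot: [-3.142, -0.0, 3.089]
force: [-0.5, -0.4, -0.5]
grip_width: 0.0581
finger_force: 0.0
clock: 64.92
position: [0.4389, -0.3181, 0.172]
tool_rot: [-3.14, 0.002, 3.086]
force: [0.9, 0.9, -0.9]
grip_width: 0.0581
finger_force: 0.0
scene mid [ 446.6 -182.8] ang -4.1 len 103
    [(-90, 37, 9), (-80, 44, 4), (-70, 78, 10), (-60, 166, 15), (-50, 173, 15), (-40, 169, 15), (-30, 172, 15), (-20, 110, 11), (-10, 122, 12), (0, 151, 15), (10, 156, 15), (20, 143, 14), (30, 127, 13), (40, 121, 14), (50, 113, 12), (60, 107, 9)]
top mid [ 446.4 -184.1] ang -4.7 len 102
    [(-70, 102, 12), (-60, 122, 11), (-50, 148, 14), (-40, 176, 17), (-30, 185, 18), (-20, 168, 17), (-10, 135, 13), (0, 134, 13), (10, 156, 16), (20, 174, 18), (30, 173, 19), (40, 157, 17), (50, 139, 15), (60, 125, 14), (70, 118, 10), (80, 109, 9), (90, 103, 9)]
scene no strip
top no strip
```

```bash
python3 -m inch '[[-0.04,0.4,0,0,0,0.01,0.68],[-0.04,0.68,0.1,0,0,0.01,0.68],[-0.04,0.68,0.35,0,0,0.01,0.68],[-0.04,0.68,0.5,0,0,0.01,0.68],[-0.04,0.68,0.5,0,0,0.01,0.68]]'
python3 -c "
from h import *
need([.4467,-.182,.031],np.pi-.075);need([.448,-.159,.031],np.pi-.075)"
```

```text
clock: 65.65
position: [0.4534, -0.1785, 0.0687]
tool_rot: [3.141, -0.004, 3.074]
force: [0.3, 0.5, 0.5]
grip_width: 0.058
finger_force: 0.0
t 65.65 need [ 0.031 -0.02   0.189] [ 0.001 -0.003  0.005] F [0.3 0.5 0.5] w 0.058
t 65.65 need [0.033 0.095 0.189] [ 0.001 -0.003  0.005] F [0.3 0.5 0.5] w 0.058
```

```bash
python3 -m inch '[[0.03,-0.02,0,0,0,0,0.68],[0.03,-0.02,0,0,0,0,0.68],[0.03,-0.02,0.1,0,0,0,0.68],[0.03,-0.02,0.19,0,0,0,0.68],[0.03,-0.02,0.19,0,0,0,0.68],[0.03,-0.005,0.19,0,0,0,0.68],[0.03,0.01,0.19,0,0,0,0.68],[0.03,0.025,0.19,0,0,0,0.68],[0.03,0.04,0.19,0,0,0,0.68],[0.03,0.055,0.19,0,0,0,0.68],[0.03,0.068,0.19,0,0,0,0.68],[0.03,0.078,0.19,0,0,0,0.68],[0.03,0.086,0.19,0,0,0,0.68],[0.03,0.092,0.19,0,0,0,0.68],[0.03,0.095,0.19,0,0,0,0.68],[0.03,0.095,0.19,0,0,0,0.68],[0.03,0.095,0.19,0,0,0,0.68]]'
python3 -m inch '[[0,-0.015,0,0,0,0,0.68],[0,-0.015,-0.1,0,0,0,0.68],[0,-0.015,-0.3,0,0,0,0.68],[0,-0.5,-0.7,0,0,0,0.68],[0,-0.7,-0.7,0,0,0,0.68],[0,-0.7,-0.7,0,0,0,0.68]]'
python3 - <<'E'
from st import *
F=[(n,bot.grab_frame(n)) for n in('scene','top')]
bars(F,(.36,.56,-.3,-.05)); strip(F,-.165,.45)
bars(F,(.36,.56,.1,.25),prof=False); strip(F,.184)
need([.466,.1865,.1],np.pi+.02)
E
```

```text
clock: 67.78
position: [0.45, -0.1601, 0.0323]
tool_rot: [-3.142, 0.0, 3.073]
force: [-0.0, 0.1, 0.0]
grip_width: 0.0578
finger_force: 0.0
clock: 68.53
position: [0.4398, -0.303, 0.1739]
tool_rot: [-3.14, 0.002, 3.071]
force: [1.0, 0.6, -0.1]
grip_width: 0.0581
finger_force: 0.0
scene mid [ 447.  -167.7] ang -4.8 len 102
    [(-90, 45, 5), (-80, 53, 6), (-70, 57, 7), (-60, 63, 7), (-50, 73, 7), (-40, 84, 9), (-30, 87, 10), (-20, 223, 16), (-10, 236, 15), (0, 233, 15), (10, 221, 16), (20, 148, 15), (30, 128, 13), (40, 120, 14), (50, 111, 10), (60, 104, 11)]
top mid [ 447.1 -169.3] ang -4.5 len 99
    [(-70, 46, 20), (-60, 49, 12), (-50, 55, 6), (-40, 73, 7), (-30, 134, 15), (-20, 224, 21), (-10, 252, 7), (0, 254, 3), (10, 252, 6), (20, 226, 17), (30, 172, 19), (40, 148, 16), (50, 136, 14), (60, 126, 13), (70, 116, 10), (80, 110, 10)]
scene strip mid [ 444.5 -169.7] ang -4.4 153 [12.5 90.4]
top strip mid [ 448.1 -169.1] ang -4.2 138 [16.  89.1]
scene mid [464.  183.8] ang 1.8 len 102
top mid [466.6 183.3] ang 0.9 len 102
scene strip mid [464.8 185.2] ang 1.0 127 [97.5 13.8]
top strip mid [466.9 185.7] ang 1.2 163 [92.  16.4]
t 68.62 need [0.05  2.456 0.363] [-0.002  0.001 -0.059] F [-0.5 -0.8  0. ] w 0.0581
```

Q is within a few degrees of up. P is about 5° past, so I'll nudge it back 1.8 mm.

```bash
python3 -m inch '[[0.05,0.3,0,0,0,-0.059,0.68],[0.05,0.6,0,0,0,-0.059,0.68],[0.05,0.9,0,0,0,-0.059,0.68],[0.05,1,0,0,0,-0.059,0.68]]' >/dev/null
python3 -m inch '[[0,0.3,0,0,0,0,0.68],[0,0.6,0,0,0,0,0.68],[0,0.9,0,0,0,0,0.68],[0,1,0,0,0,0,0.68]]' >/dev/null
python3 -m inch '[[0,0.3,0.2,0,0,0,0.68],[0,0.45,0.36,0,0,0,0.68],[0,0.45,0.36,0,0,0,0.68],[0,0.45,0.36,0,0,0,0.68],[0,0.45,0.36,0,0,0,0.68]]'
python3 -c "
from h import *
need([.466,.1853,.031],np.pi+.02);need([.466,.1765,.031],np.pi+.02)"
```

```text
clock: 70.25
position: [0.4374, 0.1896, 0.101]
tool_rot: [3.141, 0.001, -3.119]
force: [-0.2, -0.5, -0.4]
grip_width: 0.0579
finger_force: 0.0
t 70.25 need [-0.142 -0.025  0.35 ] [0.    0.001 0.002] F [-0.2 -0.5 -0.4] w 0.0579
t 70.25 need [-0.141 -0.069  0.35 ] [0.    0.001 0.002] F [-0.2 -0.5 -0.4] w 0.0579
```

```bash
python3 -m inch '[[-0.14,-0.02,0.05,0,0,0,0.68],[-0.14,-0.025,0.1,0,0,0,0.68],[-0.14,-0.025,0.2,0,0,0,0.68],[-0.14,-0.025,0.3,0,0,0,0.68],[-0.14,-0.025,0.35,0,0,0,0.68],[-0.14,-0.025,0.35,0,0,0,0.68],[-0.14,-0.035,0.35,0,0,0,0.68],[-0.14,-0.045,0.35,0,0,0,0.68],[-0.14,-0.054,0.35,0,0,0,0.68],[-0.14,-0.06,0.35,0,0,0,0.68],[-0.14,-0.065,0.35,0,0,0,0.68],[-0.14,-0.069,0.35,0,0,0,0.68],[-0.14,-0.069,0.35,0,0,0,0.68],[-0.14,-0.069,0.35,0,0,0,0.68],[-0.14,-0.069,0.35,0,0,0,0.68]]'
python3 -m inch '[[0,0.015,0,0,0,0,0.68],[0,0.03,0,0,0,0,0.68],[0,0.03,-0.1,0,0,0,0.68],[0,0.03,-0.3,0,0,0,0.68],[0,0.1,-0.6,0,0,0,0.68],[0,0.6,-1,0,0,0,0.68],[0,1,-1,0,0,0,0.68],[0,1,-1,0,0,0,0.68]]'
python3 - <<'E'
from st import *
import pickle
F=[(n,bot.grab_frame(n)) for n in('scene','top')]; pickle.dump(F,open("F9.pkl","wb"))
bars(F,(.36,.56,-.3,-.05),prof=False); strip(F,-.165,.45)
bars(F,(.36,.56,.1,.25)); strip(F,.184)
save("f9",F[0][1]["img"],1.25)
W=cloud(F[0][1]);x,y,z=W[...,0],W[...,1],W[...,2]
for a,b in((.05,.07),(.07,.09),(.09,.11),(.11,.128),(.13,.15)):
    k=(z>a)&(z<b)&(x>.63)&(x<.70)&(abs(y+.016)<.065);print(a,k.sum(),np.median(x[k]).round(4),y[k].min().round(4),y[k].max().round(4))
E
```

```text
clock: 72.12
position: [0.4653, 0.1774, 0.0303]
tool_rot: [-3.142, -0.0, -3.117]
force: [0.1, 0.0, 0.5]
grip_width: 0.058
finger_force: 0.0
clock: 73.12
position: [0.4605, 0.3673, 0.2278]
tool_rot: [3.141, 0.001, -3.118]
force: [1.2, 0.4, -0.4]
grip_width: 0.0583
finger_force: 0.0
scene mid [ 447.1 -167.9] ang -5.0 len 103
top mid [ 446.7 -168.1] ang -4.0 len 100
scene no strip
top no strip
scene mid [464.9 182. ] ang 1.6 len 102
    [(-110, 36, 14), (-100, 46, 5), (-90, 53, 6), (-80, 58, 6), (-70, 61, 6), (-60, 64, 6), (-50, 68, 7), (-40, 71, 7), (-30, 74, 8), (-20, 97, 9), (-10, 221, 5), (0, 150, 12), (10, 207, 1), (20, 154, 7), (30, 124, 9), (40, 84, 8), (50, 120, 12)]
top mid [466.9 181.7] ang 1.2 len 102
    [(-90, 45, 17), (-80, 45, 15), (-60, 50, 4), (-50, 58, 5), (-40, 71, 6), (-30, 102, 9), (-20, 158, 13), (-10, 207, 12), (0, 169, 13), (10, 170, 12), (20, 225, 9), (30, 78, 8), (40, 176, 20), (50, 116, 11), (70, 109, 11)]
scene strip mid [440.6 181.9] ang 2.9 63 [49.6 13.9]
top strip mid [443.3 182.6] ang -1.8 75 [42.6 16.4]
0.05 43 0.6642 -0.0705 0.0307
0.07 41 0.6643 -0.0686 0.0322
0.09 49 0.6644 -0.0693 0.0302
0.11 39 0.6642 -0.0691 0.033
0.13 131 0.661 -0.0689 0.0324
```

View pics/f9.png

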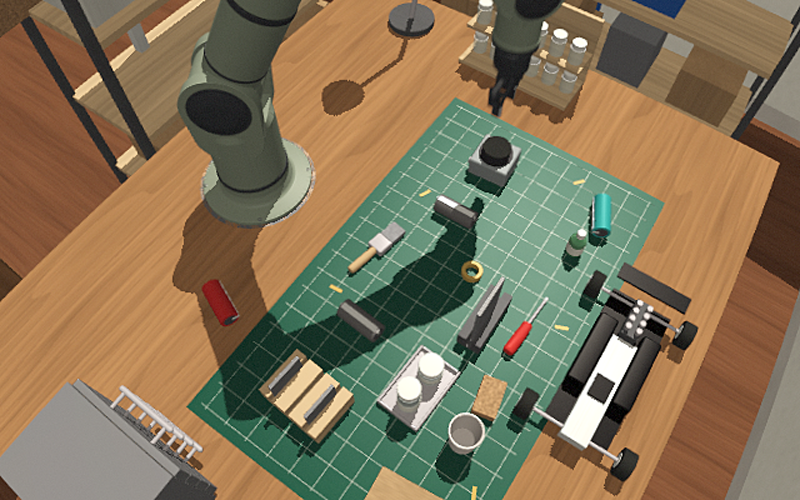

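The final picture shows:
- The screen standing vertical and centred in the foot (485,310).
- Both jars upright in the tray (410,390) and (430,365), and both boards still in the rack.
- P at (455,212) with its strip up, and Q at rest at (360,320), unmoved since its last check.
- The arm clear of everything.

```bash
python3 -c "
from h import *
print(bot.job_done())"
```

```text
the job is handed in; nothing more can be done
None
```

I handed the job in at about 73 s: both barrels are rolled with their strips within about 3° of up. Both jars were pressed fully down for over 3 s, tall then squat, and stand in the tray, and the screen stands upright and centred in the foot. One barrel was knocked against the rack partway through and I rolled it back, and no verdict came back on hand-in.

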